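# Find the carrier that does not rock and load it

### The job

One of the two aluminium carriers under the clear lip rocks on a short back foot: working from left to right as the robot sees them, press down the left and then the right blue dot of the left carrier, then the left and the right dot of the other, with the fingertips, and see which one dips. Then slide the steady carrier forward from under the lip, set it squarely in the middle of the grey measuring stage and stand the brass mass on its ring mark. Leave the rocking carrier where it is, and do not knock the lip or shift the other things.

Things in the scene. Friction and masses are not known exactly. Their poses are not given: they have to be found in the camera images.
- rig: Dark granite slab, 200 (x) x 300 (y) x 30 mm high, fixed to the bench, flat top 30 mm above its origin; origin at the centre of its underside, x to its back, y to its left, z up. Its yaw varies by about +-0.12 rad. The carriers stand on it side by side. Two steel posts (20 x 12 mm, at x +75, y +-143 mm) carry the clear lip.
- lip: Clear acrylic lip with an orange front edge, a fixed strip 65 (x) x 300 (y) x 5 mm over the back of the slab; origin at the middle of the underside of its front edge, x to the back. Its underside is 112 mm above the bench, 82 mm above the slab, 63 mm above the dots. It must not be knocked.
- lip_edge (a point): Middle of the lip's orange front edge, at its underside (same point as the lip's origin).
- carrier_a: One of two identical-looking aluminium carriers, 90 (x) x 96 (y) mm, 0.34 kg, 10 mm plate on four rubber feet (at x +-36, y +-40 mm, 12 mm across), top 16 mm above the feet. Origin: centre, at foot level; x to its back, y to its left, z up; yaw within 0.07 rad of the slab's. Rests level. One of the two has one back foot 3 mm short (not to be seen; the two trade places): see the dots.
- dot_a_left: Raised blue dot, left back corner of carrier_a: 14 mm across, 3 mm high; origin: centre of its underside, axes as the carrier. Lies 5 to 15 mm behind the lip's front edge, under it: fingers must come in tilted some 35 to 45 degrees, leaning back to the robot. Over a short foot it dips about 2.5 mm under 1 N, tilting the carrier 0.05 rad, and returns when let go; else it stays put.
- dot_a_right: Raised blue dot, right back corner of carrier_a: 14 mm across, 3 mm high; origin: centre of its underside, axes as the carrier. Lies 5 to 15 mm behind the lip's front edge, under it: fingers must come in tilted some 35 to 45 degrees, leaning back to the robot. Over a short foot it dips about 2.5 mm under 1 N, tilting the carrier 0.05 rad, and returns when let go; else it stays put.
- handle_a (a point): Centre of carrier_a's black handle block, 26 (x) x 16 (y) x 28 mm high, 29 mm in front of the carrier's centre: it can be gripped across y. It reaches from 16 to 44 mm above the feet.
- ring_a (a point): Centre of the thin black ring mark (38 mm across) painted on carrier_a's top, 20 mm behind the carrier's centre, where the brass mass is to stand.
- carrier_b: One of two identical-looking aluminium carriers, 90 (x) x 96 (y) mm, 0.34 kg, 10 mm plate on four rubber feet (at x +-36, y +-40 mm, 12 mm across), top 16 mm above the feet. Origin: centre, at foot level; x to its back, y to its left, z up; yaw within 0.07 rad of the slab's. Rests level. One of the two has one back foot 3 mm short (not to be seen; the two trade places): see the dots.
- dot_b_left: Raised blue dot, left back corner of carrier_b: 14 mm across, 3 mm high; origin: centre of its underside, axes as the carrier. Lies 5 to 15 mm behind the lip's front edge, under it: fingers must come in tilted some 35 to 45 degrees, leaning back to the robot. Over a short foot it dips about 2.5 mm under 1 N, tilting the carrier 0.05 rad, and returns when let go; else it stays put.
- dot_b_right: Raised blue dot, right back corner of carrier_b: 14 mm across, 3 mm high; origin: centre of its underside, axes as the carrier. Lies 5 to 15 mm behind the lip's front edge, under it: fingers must come in tilted some 35 to 45 degrees, leaning back to the robot. Over a short foot it dips about 2.5 mm under 1 N, tilting the carrier 0.05 rad, and returns when let go; else it stays put.
- handle_b (a point): Centre of carrier_b's black handle block, 26 (x) x 16 (y) x 28 mm high, 29 mm in front of the carrier's centre: it can be gripped across y. It reaches from 16 to 44 mm above the feet.
- ring_b (a point): Centre of the thin black ring mark (38 mm across) painted on carrier_b's top, 20 mm behind the carrier's centre, where the brass mass is to stand.
- stage: Grey measuring stage with fins round its sides, fixed, 140 x 140 x 30 mm high, flat top 30 mm above its origin (centre of the underside); x, y along its sides, z up, yaw within about +-0.3 rad. Left or right of the slab.
- board: Wooden board, fixed, 150 (x) x 160 (y) x 20 mm high, on the other side of the slab from the stage; origin centre of the underside, z up. The brass mass stands on its half nearer the robot; grey mass and jar on the far half.
- brass_mass: Brass mass, about 0.35 kg, loose: upright cylinder 34 mm across and 36 mm high with a 22 mm knob above, 54 mm high in all. Origin: centre of its underside; z up.
- grey_mass: Bystander: small steel mass, 28 mm across, 46 mm high, on the board. Origin: centre of the underside.
- grease_jar: Bystander: little jar with red cap, 34 mm across, 45 mm high, on the board. Origin: centre of the underside.
- pen: Bystander: blue pen, 150 mm long along its x, 10 mm thick, lying on the bench before the slab. Origin: middle of the barrel, underside.
- sensor: Bystander: black sensor box, 40 x 70 x 24 mm high, on the bench. Origin: centre of the underside.
- wood_block: Bystander: wooden block 55 x 50 x 40 mm high, on the bench. Origin: centre of the underside.
- beaker: Bystander: small glass beaker, 50 mm across, 60 mm high, on the bench. Origin: centre of the underside.
- tape_roll: Bystander: yellow roll of tape, 68 mm across, 20 mm high, lying flat on the bench. Origin: centre of the underside.
Mind the look-alikes: they are no part of the job. Leave any green or purple look-alike of the brass_mass alone.

How it is judged (in metres and radians):
On the way, in this order (a step that is already met when the one before it is completed fails the run):
1. the left carrier's left back dot is pressed down with the fingertips (over 2 N) (((y of carrier_a in the frame of rig above 0 m and contact force between the fingers and dot_a_left above 2 N) or (y of carrier_b in the frame of rig above 0 m and contact force between the fingers and dot_b_left above 2 N))), for 0.1 s.
2. the left carrier's right back dot is pressed down with the fingertips (over 2 N) (((y of carrier_a in the frame of rig above 0 m and contact force between the fingers and dot_a_right above 2 N) or (y of carrier_b in the frame of rig above 0 m and contact force between the fingers and dot_b_right above 2 N))), for 0.1 s.
3. the right carrier's left back dot is pressed down with the fingertips (over 2 N) (((y of carrier_a in the frame of rig below 0 m and contact force between the fingers and dot_a_left above 2 N) or (y of carrier_b in the frame of rig below 0 m and contact force between the fingers and dot_b_left above 2 N))), for 0.1 s.
4. the right carrier's right back dot is pressed down with the fingertips (over 2 N) (((y of carrier_a in the frame of rig below 0 m and contact force between the fingers and dot_a_right above 2 N) or (y of carrier_b in the frame of rig below 0 m and contact force between the fingers and dot_b_right above 2 N))), for 0.1 s.
5. one carrier stands on the stage, let go (((x of carrier_a in the frame of stage between -0.022 and 0.022 m and y of carrier_a in the frame of stage between -0.022 and 0.022 m and z of carrier_a in the frame of stage between 0.026 and 0.036 m and contact force between the fingers and carrier_a below 0.1 N) or (x of carrier_b in the frame of stage between -0.022 and 0.022 m and y of carrier_b in the frame of stage between -0.022 and 0.022 m and z of carrier_b in the frame of stage between 0.026 and 0.036 m and contact force between the fingers and carrier_b below 0.1 N))), for 0.2 s.
At the end, for the whole second after the job is handed in: A carrier stands on the stage, centred within 22 mm along each side and square within 0.3 rad, the brass mass upright on it within 12 mm of its ring mark, and stays level (tilt below 0.025 rad; the rocking one would tip). The other carrier is within 25 mm of its start. All at rest (((x of carrier_a in the frame of stage between -0.022 and 0.022 m and y of carrier_a in the frame of stage between -0.022 and 0.022 m and z of carrier_a in the frame of stage between 0.026 and 0.036 m and (angle between the x axis of carrier_a and the x axis of stage, either way round below 0.3 rad or angle between the x axis of carrier_a and the y axis of stage, either way round below 0.3 rad) and angle between carrier_a's own z axis and vertical below 0.025 rad and linear speed of each of carrier_a, brass_mass below 0.02 m/s and horizontal distance between brass_mass and ring_a below 0.012 m and z of brass_mass in the frame of carrier_a between 0.012 and 0.022 m and angle between brass_mass's own z axis and vertical below 0.1 rad and distance of carrier_b from where it was at the start of the episode below 0.025 m) or (x of carrier_b in the frame of stage between -0.022 and 0.022 m and y of carrier_b in the frame of stage between -0.022 and 0.022 m and z of carrier_b in the frame of stage between 0.026 and 0.036 m and (angle between the x axis of carrier_b and the x axis of stage, either way round below 0.3 rad or angle between the x axis of carrier_b and the y axis of stage, either way round below 0.3 rad) and angle between carrier_b's own z axis and vertical below 0.025 rad and linear speed of each of carrier_b, brass_mass below 0.02 m/s and horizontal distance between brass_mass and ring_b below 0.012 m and z of brass_mass in the frame of carrier_b between 0.012 and 0.022 m and angle between brass_mass's own z axis and vertical below 0.1 rad and distance of carrier_a from where it was at the start of the episode below 0.025 m))); the robot touches nothing.
It fails at once if the clear lip is knocked, by the robot or by a carrier (over 10 N) (contact force between lip and anything else above 10 N).
It fails at once if a bystander is shifted by more than 30 mm (distance of any of grey_mass, grease_jar, pen, sensor, wood_block, beaker, tape_roll from where it was at the start of the episode above 0.03 m).
It also fails if it takes over 72 s, if anything falls off the work surface, if the arm or the gripper's body presses on something with over 40 N, if the wrist force passes 120 N, or if a joint passes its speed limit or range.

### The arm

A 6-joint arm with a two-finger parallel gripper is mounted at the origin on the work surface. World frame = base frame: x ahead of the robot, y to its left, z up, the work surface at z = 0. Lengths are in mm, angles in degrees, forces in N, time in s.
With the tool pointing down it reaches from about 350 to 850 mm from the base axis. Payload 8.1 kg.
Tool frame: the origin (TCP) lies on the centre line of the jaws, within the pads' length; the fingertips stand 11 mm ahead of it and the grasp point (between the pads) lies 8 mm behind it; z points along the fingers, y is the direction in which the jaws open and shut (so a half turn about z gives the same grasp; the last joint's range is limited). The gripper opens to 85 mm and grips with 20 to 120 N. Pads are 22 mm wide; open, the fingers measure 114 mm over their backs; the gripper's body (76 mm by 85 mm) begins 54 mm behind the grasp point. The pads swing forward as they close: fully open they stand 13 mm farther back than shut.
Start: joints at [68.961, 7.471, 85.268, -0, 87.261, -4.893], TCP at [166.829, 576.345, 242.292] pointing down, gripper open.
Joint ranges: [-169.43, 169.43], [-51.17, 129.36], [1.28, 143.12], [-76.62, 256.62], [0, 156.53], [-152.29, 152.29]. Speed limits (degrees/s): [136.94, 136.94, 159.86, 180, 180, 180].

### API

Orientations are given as [roll, pitch, yaw] about the fixed x, y, z axes, in that order (R = Rz(yaw) Ry(pitch) Rx(roll)).
In Python, from bench import telemetry, viewer, r gives the robot as it stands.
- The arm moves only by the shell command python3 -m inch 'ROWS' [FORCE]. ROWS is JSON, a list of rows, each a list of 3 entries, a list of its own where there are three numbers: the shift along the tool's x, y, z in cm, then the turn, a rotation vector about the tool's x, y, z in rad, then the opening, from 0 (shut) to 1 (fully open). A call has 1 to 20 rows; each row is the pose to reach, as a shift and turn from the pose commanded when the call began, along the tool's axes at that moment; what a row does not reach only later rows make up. A row lasts 1/10 s, in which the tool goes at most 50 mm and 8.59 degrees, less where a joint would pass 70% of its speed; a pose out of reach is approached as far as the arm can. A call with a gripper value outside its range is refused whole. The fingers move at their own pace and stop on an object; FORCE is the grip in N (left out, the last holds). Time passes only in rows, so rows that repeat a pose let the fingers close. It gives the time, the measured TCP pose, the force and the opening at its end, in the units of the state.
- telemetry.sense(): the state, without advancing time (a new reading comes with each control period).
- viewer.snapshot(name): name is "scene" or "side" or "wrist"; returns the picture (400x640x3 uint8, red, green, blue); there is no depth.
- viewer.camera_model(name): a dict with "fx", "fy", "cx", "cy" (pixels), "dist" ([k1, k2, p1, p2, k3] as OpenCV has them; the pictures are not rectified), "cam_to_world" (4x4, takes a point from camera to world coordinates); the wrist camera has in their place "mount" (4x4, takes a point from camera to tool coordinates, whose origin is the TCP and whose axes are the flange's). Camera axes: x right, y down, z forward; pixel columns grow to the right and rows downward; lengths in mm; the calibration is good to about 2 mm. A picture is of the moment at which its call begins: read the wrist's pose just before it. camera_model takes no time and is no camera call.
- r.hand_in(): hands the job in, once; it reports no verdict.
The state is a dict: "time": time; "joint_pos": joint angles; "qd": joint speeds; "joint_efforts": joint torques, N m; "tool_pos": TCP position; "tcp_rot": TCP orientation; "ft_force": force on the tool from outside, world axes, zero at the start; "wrist_torque": the same for the moment, N m; "finger_gap": finger opening in mm.
Only numpy, scipy, OpenCV 4.12 (cv2) and the standard library are available. Lean on these libraries where they do the work, as an engineer would, in place of code of your own. Each camera call takes 0.05 s, during which the arm holds its last target.

## Working session

There is one attempt and no reset: what is moved stays moved. The work goes in short steps, Python scripts to look and compute and a shell command to move; the robot and the scene stay as the last step left them, time stands still between calls to the robot, and variables do not carry over. Pictures are saved under pics/ and viewed, and the job is handed in when it is done.

```bash
ls; mkdir -p pics
python3 - <<'E'
from bench import telemetry, viewer, r
import cv2,numpy as np
print(telemetry.sense())
for n in ("scene","side","wrist"):
    im=viewer.snapshot(n); cv2.imwrite(f"pics/{n}0.png",im[:,:,::-1])
    print(n,viewer.camera_model(n))
E
```

```text
pics
{'time': 0.0, 'joint_pos': array([ 6.89595670e+01,  7.51482985e+00,  8.53302620e+01,  2.76334598e-05,
        8.72608141e+01, -4.89186953e+00]), 'qd': array([-0.00779398, -0.06899859,  0.02403811,  0.0426829 ,  0.01885303,
       -0.01645414]), 'joint_efforts': array([-1.60912678e-04, -5.69431615e+01, -5.00527024e+01, -4.90338334e-04,
        1.52185414e-02,  2.67222669e-05]), 'tool_pos': array([166.6523167 , 575.83834101, 241.23788937]), 'tcp_rot': array([-1.79894482e+02, -9.05867692e-03,  1.63851427e+02]), 'ft_force': array([-0.5508838 ,  0.42929624, -0.45919797]), 'wrist_torque': array([-0.02073724,  0.0671639 , -0.04153624]), 'finger_gap': 85.62758035699942}
scene {'fx': 452.2637523976407, 'fy': 452.2637523976407, 'cx': 317.2852841826339, 'cy': 203.77517799132573, 'dist': array([0.00128929, 0.        , 0.        , 0.        , 0.        ]), 'cam_to_world': array([[-5.19845795e-01,  6.35434873e-01, -5.70949097e-01,
         1.22133593e+03],
       [ 8.54199961e-01,  3.94587724e-01, -3.38589655e-01,
         4.21218134e+02],
       [ 1.01378302e-02, -6.63719105e-01, -7.47913213
[... 499 characters left out ...]
6.91252841e-03, -7.35228333e-01, -6.77784269e-01,
         7.63847093e+02],
       [ 0.00000000e+00,  0.00000000e+00,  0.00000000e+00,
         1.00000000e+00]])}
wrist {'fx': 307.83780709119776, 'fy': 307.83780709119776, 'cx': 322.60246462869884, 'cy': 198.4000620075015, 'dist': array([0.00545224, 0.        , 0.        , 0.        , 0.        ]), 'mount': array([[-5.91745817e-04, -9.53719270e-01, -3.00697860e-01,
         7.81472025e+01],
       [ 9.99999787e-01, -4.81294202e-04, -4.41393682e-04,
         1.32023474e-01],
       [ 2.76241524e-04, -3.00698057e-01,  9.53719352e-01,
        -1.31084547e+02],
       [ 0.00000000e+00,  0.00000000e+00,  0.00000000e+00,
         1.00000000e+00]])}
```

View pics/scene0.png

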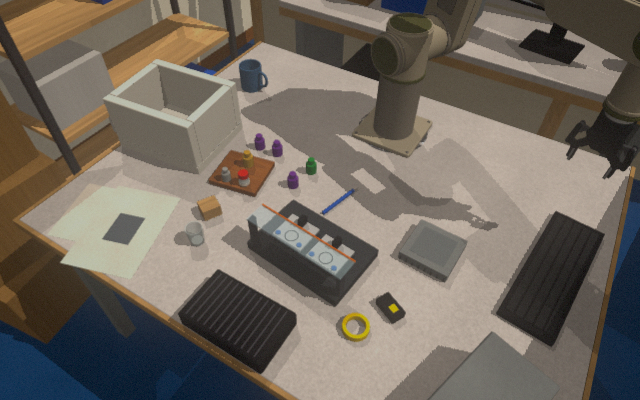

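View pics/side0.png

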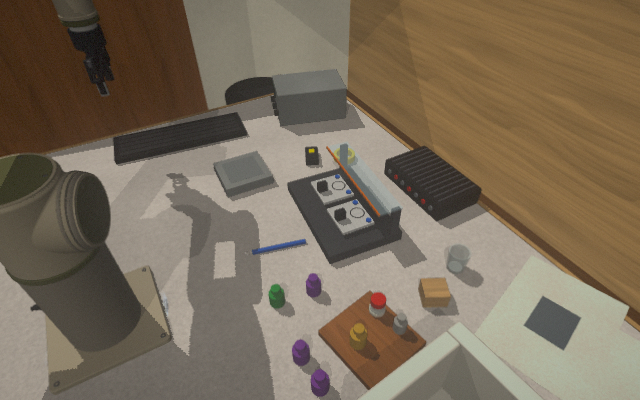

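View pics/wrist0.png

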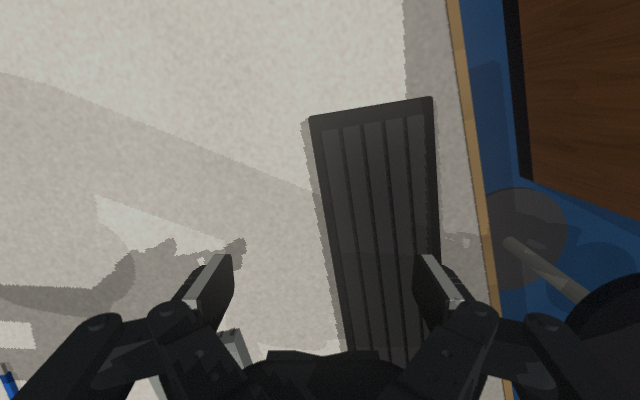

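Scene: slab with two carriers at ~(312,248), stage (433,250) on the robot's left, board (241,172) with the brass mass (248,160). The look-alikes are three purple masses (260,142), (277,148), (293,180) and one green (311,165). Next I'll take enlarged crops.

```bash
cat > h.py <<'E'
import numpy as np, cv2
from scipy.spatial.transform import Rotation as R
from bench import telemetry, viewer
def cam(n,st=None):
    c=viewer.camera_model(n); K=np.array([[c['fx'],0,c['cx']],[0,c['fy'],c['cy']],[0,0,1]]);
    if n=='wrist':
        T=np.eye(4);T[:3,:3]=R.from_euler('xyz',st['tcp_rot'],degrees=True).as_matrix();T[:3,3]=st['tool_pos']
        M=T@c['mount']
    else: M=c['cam_to_world']
    return K,np.array(c['dist']),M
def proj(P,n,st=None):
    K,d,M=cam(n,st); W=np.linalg.inv(M)
    return cv2.projectPoints(np.atleast_2d(np.array(P,float)),cv2.Rodrigues(W[:3,:3])[0],W[:3,3],K,d)[0][:,0]
def onz(uv,z,n,st=None):
    K,d,M=cam(n,st); out=[]
    for p in np.atleast_2d(np.array(uv,float)):
        q=cv2.undistortPoints(p.reshape(1,1,2),K,d)[0,0]; v=M[:3,:3]@np.r_[q,1]; s=(z-M[2,3])/v[2]; out.append(M[:3,3]+s*v)
    return np.array(out)
def crop(im,x0,y0,x1,y1,f,name,grid=20):
    c=cv2.resize(im[y0:y1,x0:x1,::-1],None,fx=f,fy=f,interpolation=cv2.INTER_CUBIC)
    if grid:
        for x in range((x0//grid+1)*grid,x1,grid): cv2.putText(c,str(x),((x-x0)*f-8,8),0,.3,(0,255,0)); cv2.line(c,((x-x0)*f,10),((x-x0)*f,16),(0,255,0))
        for y in range((y0//grid+1)*grid,y1,grid): cv2.putText(c,str(y),(0,(y-y0)*f+3),0,.3,(0,255,0)); cv2.line(c,(20,(y-y0)*f),(26,(y-y0)*f),(0,255,0))
    cv2.imwrite(name,c)
E
python3 - <<'E'
from h import *
s=cv2.imread('pics/scene0.png')[:,:,::-1]; d=cv2.imread('pics/side0.png')[:,:,::-1]
crop(s,235,190,385,305,5,'pics/s1.png'); crop(d,280,130,410,265,4,'pics/d1.png')
crop(s,385,205,475,285,6,'pics/s2.png'); crop(d,205,140,285,205,6,'pics/d2.png')
crop(s,200,125,330,200,6,'pics/s3.png'); crop(d,260,260,430,390,4,'pics/d3.png')
E
```

```text
(no output)
```

View pics/s1.png

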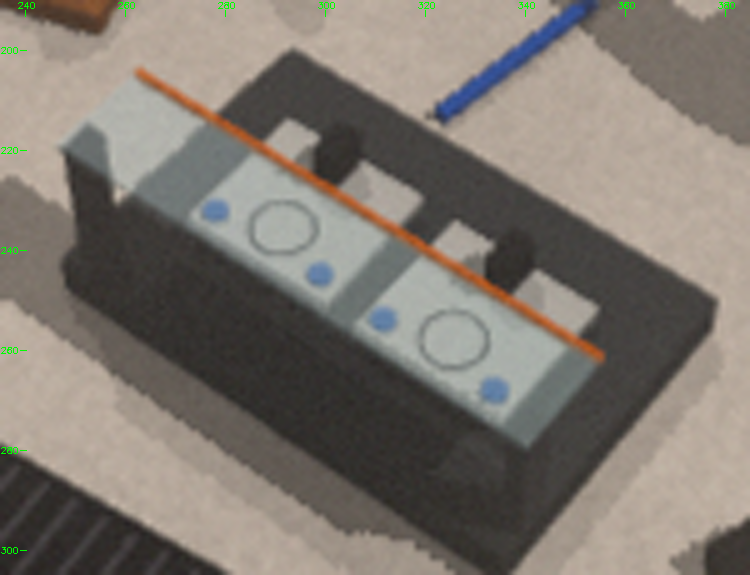

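View pics/d1.png

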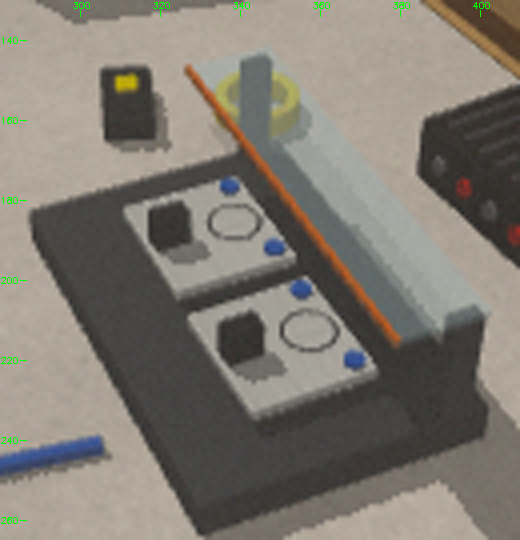

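View pics/s2.png

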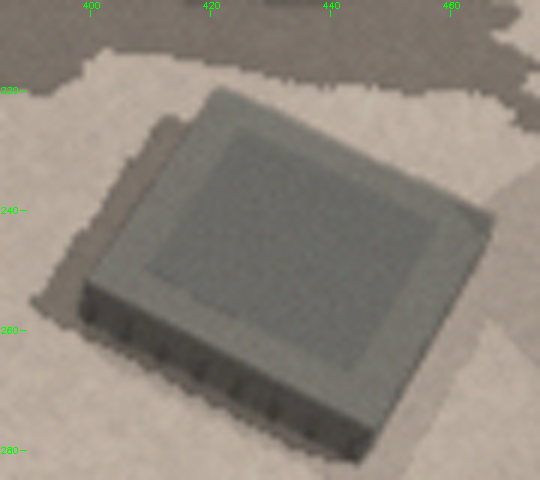

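View pics/d2.png

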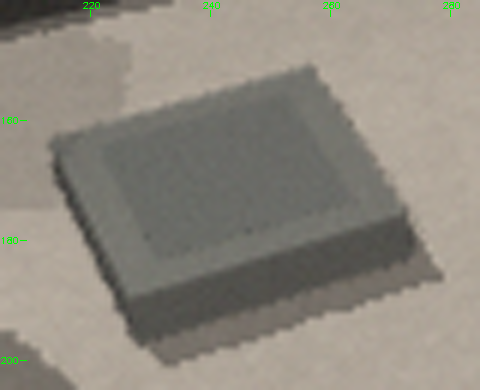

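View pics/s3.png

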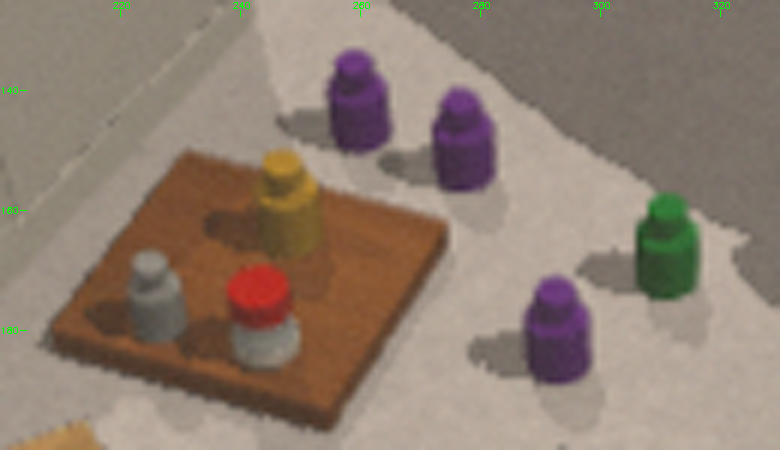

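View pics/d3.png

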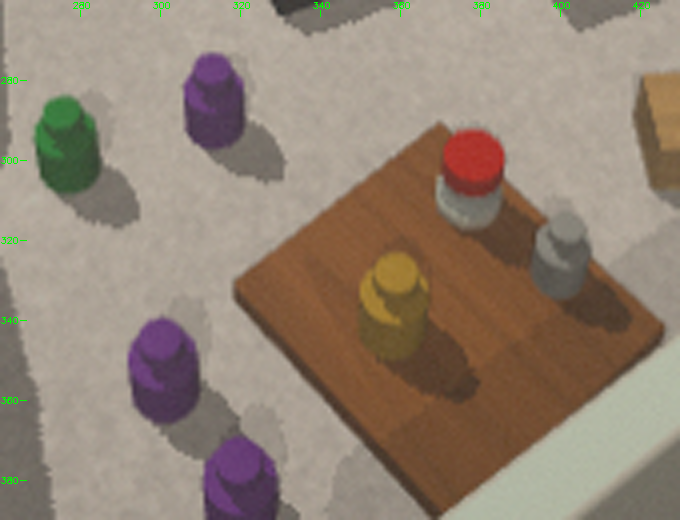

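The crops show the dots. Scene: (334,268), (311.5,254), (299,245), (278,232). Side: (337,176.5), (348,191.5), (355,202), (368,220). The brass mass is the gold one on the board's near half: knob at scene (247,152) and side (359,328). The purple ones are at scene (259,142), (276,148), (293,180) and the green one at (311,165); all four stand off the board.

Run:
```python
from h import *
np.set_printoptions(precision=1,suppress=True)
def two(name,a,b,z):
    A=onz(a,z,'scene');B=onz(b,z,'side'); print(name,z);print(np.c_[A[:,:2],B[:,:2],(A-B)[:,:2]])
two('dots',[(334,268),(311.5,254),(299,245),(278,232)],[(337,176.5),(348,191.5),(355,202),(368,220)],49)
# slab top corners: near-right(robot), near-left ; side: near-left(288,184)...
two('slab near-left top, near-right top',[(378,250),(293.5,200)],[(288,183),(310,258.5)],30)
two('lip front ends L,R',[(355,262),(262.5,204.5)],[(327,148),(379,215)],112)
two('handle tops',[(338,237.5),(303,216)],[(322,182),(340,209.5)],74)
two('rings',[(325.5,258),(291.5,235.5)],[(338,185),(357,212.5)],46)
# carrier front corners (front-left, front-right) top 46
two('stage corners: scene order',[(422,219.5),(467,240.5),(446,277),(399.5,253)],[(227,189.5),(214.5,163.5),(257,151),(272.5,175)],30)
two('brass knob top',[(247,151.5)],[(359,325.5)],74)
two('brass body top',[(248,159)],[(358.5,334)],56)
```

```text
dots 49
[[643.8 131.3 641.6 127.8   2.2   3.5]
 [637.1  59.5 634.4  57.6   2.7   1.9]
 [629.8  15.9 628.1  12.8   1.7   3.1]
 [623.1 -56.5 620.3 -59.6   2.8   3.1]]
slab near-left top, near-right top 30
[[520.4 197.7 517.6 192.5   2.7   5.2]
 [488.8 -95.  442.7 -82.2  46.1 -12.8]]
lip front ends L,R 112
[[ 639.6  184.6  641.8  184.7   -2.1   -0.1]
 [ 606.8 -113.9  612.8 -108.4   -6.    -5.5]]
handle tops 74
[[570.6 100.2 578.5 101.6  -8.   -1.4]
 [556.8 -17.7 565.2 -14.   -8.3  -3.6]]
rings 46
[[626.8  96.1 626.8  97.5   0.1  -1.4]
 [611.9 -20.  612.9 -20.7  -1.    0.7]]
stage corners: scene order 30
[[358.1 257.3 357.  252.4   1.1   4.9]
 [362.8 391.6 364.8 386.4  -2.    5.2]
 [504.9 384.4 501.1 382.4   3.8   2. ]
 [498.9 251.1 494.2 248.    4.7   3.2]]
brass knob top 74
[[ 427.6 -306.8  431.5 -304.8   -3.9   -2. ]]
brass body top 56
[[ 438.8 -296.8  427.3 -311.    11.5   14.2]]
```

```bash
cat >> h.py <<'E'
def Rt(psi_deg,tilt_deg):
    p,t=np.radians([psi_deg,tilt_deg]); f=np.array([np.cos(p),np.sin(p),0]); u=np.array([0,0,1.])
    z=f*np.sin(t)-u*np.cos(t); x=-f*np.cos(t)-u*np.sin(t)
    return np.c_[x,np.cross(z,x),z]
def delta(P,Rg,st=None):
    st=st or telemetry.sense(); R0=R.from_euler('xyz',st['tcp_rot'],degrees=True)
    d=R0.inv().apply(np.array(P)-st['tool_pos'])/10; w=(R0.inv()*R.from_matrix(Rg)).as_rotvec()
    print('shift cm',np.round(d,2),'rot',np.round(w,3),'deg',round(np.degrees(np.linalg.norm(w)),1),'dist mm',round(np.linalg.norm(d)*10)); return d,w
def world(v,st=None):
    "world mm -> tool cm"
    st=st or telemetry.sense(); print(np.round(R.from_euler('xyz',st['tcp_rot'],degrees=True).inv().apply(np.array(v,float))/10,3))
PSI=-5.6
DOT=dict(LL=(642.7,129.5),LR=(635.8,58.5),RL=(629,14.3),RR=(621.7,-58))
def presspose(d,h,tilt=40,back=0,corner=11):
    Rg=Rt(PSI,tilt); c=np.r_[DOT[d],49+h]; P=c-corner*Rg[:,0]-11*Rg[:,2]-back*Rg[:,2]; return P,Rg
E
python3 - <<'E'
from h import *
for b in (110,0):
    P,Rg=presspose('LL',6,back=b); print(P); delta(P,Rg)
E
```

```text
[573.68017179 136.26745333 154.76204132]
shift cm [-51.32 -30.9    8.71] rot [-0.066 -0.696 -0.176] deg 41.3 dist mm 605
[644.04935436 129.36769465  70.49715258]
shift cm [-58.27 -29.59  17.13] rot [-0.066 -0.696 -0.176] deg 41.3 dist mm 676
```

```bash
python3 -m inch '[[[-51.3,-30.9,8.7],[-0.066,-0.696,-0.176],0],[[-51.3,-30.9,8.7],[-0.066,-0.696,-0.176],0],[[-51.3,-30.9,8.7],[-0.066,-0.696,-0.176],0],[[-51.3,-30.9,8.7],[-0.066,-0.696,-0.176],0],[[-51.3,-30.9,8.7],[-0.066,-0.696,-0.176],0],[[-51.3,-30.9,8.7],[-0.066,-0.696,-0.176],0],[[-51.3,-30.9,8.7],[-0.066,-0.696,-0.176],0],[[-51.3,-30.9,8.7],[-0.066,-0.696,-0.176],0],[[-51.3,-30.9,8.7],[-0.066,-0.696,-0.176],0],[[-51.3,-30.9,8.7],[-0.066,-0.696,-0.176],0],[[-51.3,-30.9,8.7],[-0.066,-0.696,-0.176],0],[[-51.3,-30.9,8.7],[-0.066,-0.696,-0.176],0],[[-51.3,-30.9,8.7],[-0.066,-0.696,-0.176],0],[[-51.3,-30.9,8.7],[-0.066,-0.696,-0.176],0],[[-51.3,-30.9,8.7],[-0.066,-0.696,-0.176],0],[[-51.3,-30.9,8.7],[-0.066,-0.696,-0.176],0],[[-51.3,-30.9,8.7],[-0.066,-0.696,-0.176],0],[[-51.3,-30.9,8.7],[-0.066,-0.696,-0.176],0]]' 30
python3 - <<'E'
from h import *
st=telemetry.sense();print(st)
im=viewer.snapshot('wrist');cv2.imwrite('pics/w1.png',im[:,:,::-1])
for d in DOT: print(d,proj([*DOT[d],49],'wrist',st).round(1))
P,Rg=presspose('LL',6,back=0);delta(P,Rg,st)
P,Rg=presspose('LL',6,back=110);delta(P,Rg,st)
E
```

```text
time: 1.95
tool_pos: [573.3, 138.3, 155.5]
tcp_rot: [179.9, 40.0, 174.5]
ft_force: [0.5, -0.3, 0.5]
finger_gap: -0.4
{'time': 1.95, 'joint_pos': array([ 16.98298844, -19.75026138, 128.8192866 , -24.75747948,
        35.66191289, -51.84468445]), 'qd': array([-0.46976748,  0.11301059, -0.11680635,  0.00637652, -0.16875219,
       -0.15450993]), 'joint_efforts': array([-2.35514087e-02, -3.23409247e+01, -5.00934684e+01, -1.68447744e+00,
       -3.67007576e+00,  1.19731759e-02]), 'tool_pos': array([573.26938687, 138.29620053, 155.52615213]), 'tcp_rot': array([179.85848976,  40.0210946 , 174.45036827]), 'ft_force': array([ 0.52937724, -0.29826056,  0.46926335]), 'wrist_torque': array([ 0.09968729,  0.34482441, -0.00625351]), 'finger_gap': -0.39377928502942816}
LL [[319.6 178.1]]
LR [[236.9 178.2]]
RL [[183.9 176.5]]
RR [[ 98.2 176.3]]
shift cm [ 1.00e-02 -2.30e-01  1.11e+01] rot [0.003 0.    0.001] deg 0.2 dist mm 111
shift cm [ 0.  -0.2  0.1] rot [0.003 0.    0.001] deg 0.2 dist mm 2
```

View pics/w1.png

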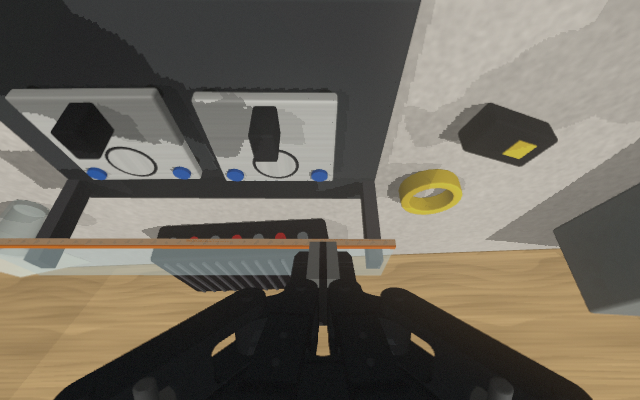

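Wrist view: the four dots are at (319,175), (235,174.5), (182,173) and (97,174). The orange lip edge is at row ~243, with the shut fingers in front of it. Tape and sensor are well clear.

Run:
```python
from h import *
np.set_printoptions(precision=1,suppress=True)
st=telemetry.sense()
im=cv2.imread('pics/w1.png')[:,:,::-1]
crop(im,80,80,390,300,2,'pics/w1c.png')
hsv=cv2.cvtColor(im,cv2.COLOR_RGB2HSV)
m=cv2.inRange(hsv,(105,120,60),(125,255,255));m[:160]=0;m[190:]=0
n,l,s,c=cv2.connectedComponentsWithStats(m)
cs=[c[i] for i in range(1,n) if s[i,4]>40]; print(cs,[s[i] for i in range(1,n) if s[i,4]>40])
print(onz(cs,48,'wrist',st))
print('lip pred',proj([[633,131,112],[640.6,184.6,112],[610,-111,112]],'wrist',st))
```

```text
[array([181.4, 172.6]), array([ 96.6, 173.3]), array([235. , 174.7]), array([319. , 175.2])] [array([173, 167,  18,  13, 168], dtype=int32), array([ 87, 168,  20,  12, 177], dtype=int32), array([227, 169,  17,  13, 163], dtype=int32), array([312, 170,  15,  12, 152], dtype=int32)]
[[624.9  13.7  48. ]
 [618.8 -57.9  48. ]
 [632.1  57.7  48. ]
 [639.8 129.   48. ]]
lip pred [[320.4 240.2]
 [394.2 241.5]
 [-16.6 241.2]]
```

View pics/w1c.png

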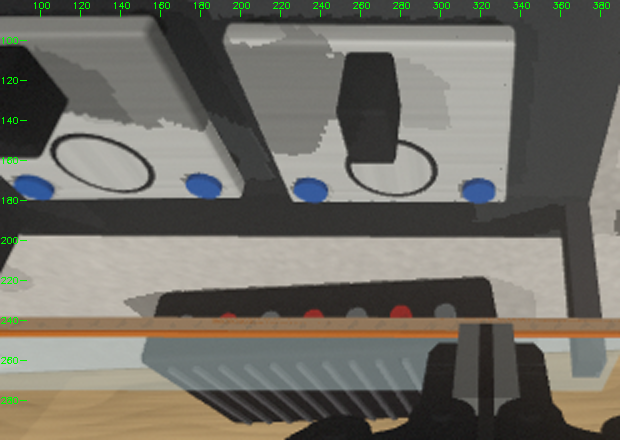

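```bash
sed -i "s/^DOT=.*/DOT=dict(LL=(641,129.2),LR=(634,58),RL=(626.5,14),RR=(620,-58))/" h.py
python3 - <<'E'
from h import *
P,Rg=presspose('LL',7,back=0);delta(P,Rg); print(P)
E
```

```text
shift cm [ 0.08 -0.25 10.91] rot [0.003 0.    0.   ] deg 0.2 dist mm 109
[642.34935436 129.06769465  71.49715258]
```

```bash
python3 -m inch '[[[0.08,-0.25,3],[0,0,0],0],[[0.08,-0.25,6],[0,0,0],0],[[0.08,-0.25,8.5],[0,0,0],0],[[0.08,-0.25,10.2],[0,0,0],0],[[0.08,-0.25,10.9],[0,0,0],0],[[0.08,-0.25,10.9],[0,0,0],0]]'
python3 - <<'E'
from h import *
st=telemetry.sense();print(st['tool_pos'],st['ft_force'])
for n in('wrist','side'):
    im=viewer.snapshot(n);cv2.imwrite(f'pics/{n}2.png',im[:,:,::-1])
    if n=='side': crop(im,280,130,410,265,4,'pics/d2b.png')
    else: crop(im,160,60,480,340,2,'pics/w2b.png')
world([0,0,-1])
E
```

```text
time: 2.6
tool_pos: [642.2, 127.9, 70.3]
tcp_rot: [179.9, 39.9, 174.4]
ft_force: [0.3, -0.0, 0.2]
finger_gap: 0.3
[642.1719757  127.86220284  70.27475307] [ 0.26155971 -0.01179977  0.18195676]
[ 0.064 -0.     0.077]
```

View pics/w2b.png

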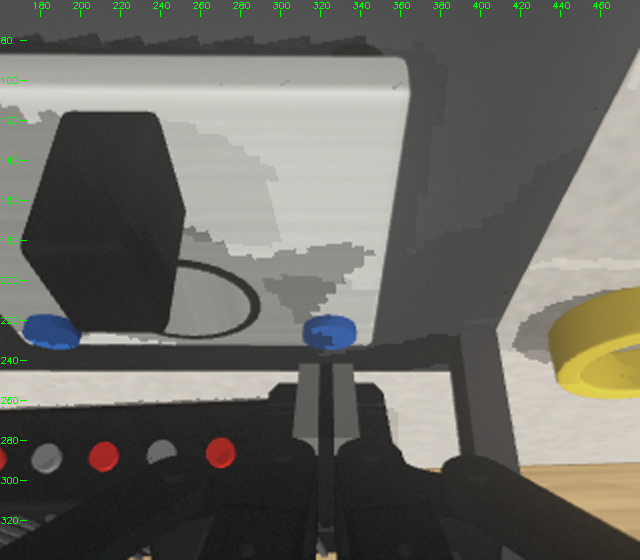

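View pics/d2b.png

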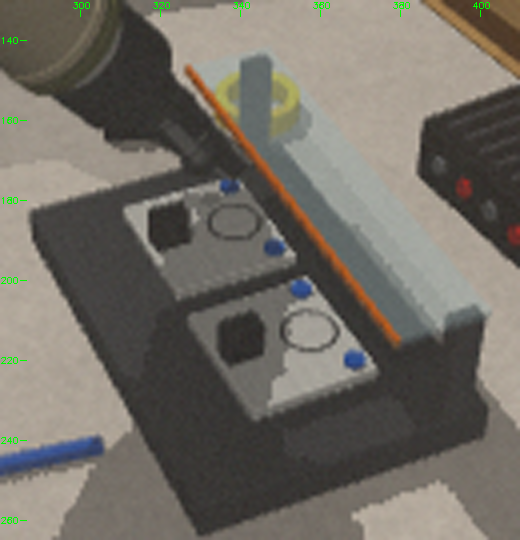

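```bash
python3 -m inch '[[[0.153,0,-0.129],[0,0,0],0],[[0.281,0,0.025],[0,0,0],0],[[0.409,0,0.179],[0,0,0],0],[[0.473,0,0.256],[0,0,0],0],[[0.473,0,0.256],[0,0,0],0]]'; python3 -c "
from h import *
st=telemetry.sense();print(st['tool_pos'],st['ft_force'],st['wrist_torque'])"
```

```text
time: 3.2
tool_pos: [640.4, 127.9, 66.1]
tcp_rot: [179.9, 40.0, 174.3]
ft_force: [0.6, 0.1, -0.6]
finger_gap: -0.2
[640.40536942 127.93854691  66.09134136] [ 0.6205129   0.13248523 -0.59522125] [0.01299717 0.35080003 0.00230094]
```

```bash
python3 -m inch '[[[0.064,0,0.077],[0,0,0],0],[[0.064,0,0.077],[0,0,0],0]]'; python3 -m inch '[[[0.064,0,0.077],[0,0,0],0],[[0.064,0,0.077],[0,0,0],0]]';python3 -m inch '[[[0.032,0,0.039],[0,0,0],0],[[0.032,0,0.039],[0,0,0],0]]'
```

```text
time: 3.4
tool_pos: [640.6, 127.9, 65.1]
tcp_rot: [179.9, 40.0, 174.3]
ft_force: [-0.1, 0.4, -0.2]
finger_gap: 0.2
time: 3.6
tool_pos: [640.5, 127.9, 64.1]
tcp_rot: [179.9, 40.0, 174.3]
ft_force: [0.4, 0.5, 0.0]
finger_gap: 0.3
time: 3.8
tool_pos: [640.6, 127.9, 63.7]
tcp_rot: [179.9, 40.0, 174.3]
ft_force: [0.2, 0.6, -0.2]
finger_gap: 0.1
```

Run:
```python
from h import *
st=telemetry.sense()
im=viewer.snapshot('wrist');cv2.imwrite('pics/w3.png',im[:,:,::-1]); crop(im,260,180,400,290,5,'pics/w3c.png')
```

```text
(no output)
```

View pics/w3c.png

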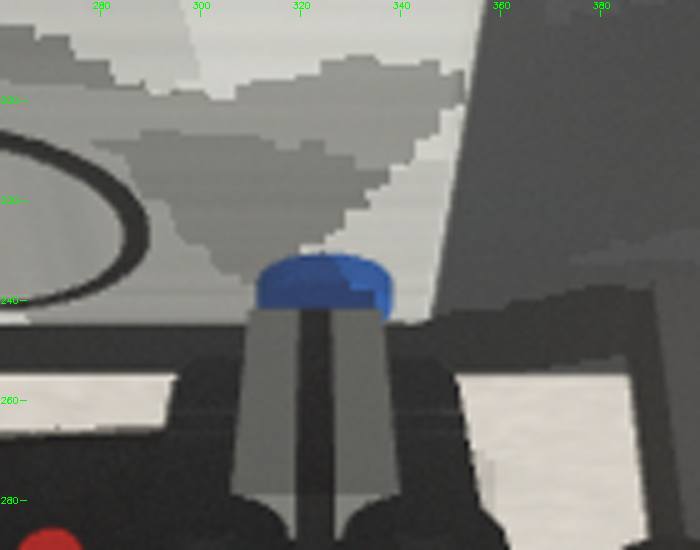

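```bash
for i in 1; do :; done; python3 -m inch '[[[0.064,0,0.077],[0,0,0],0],[[0.064,0,0.077],[0,0,0],0]]'; python3 -m inch '[[[0.064,0,0.077],[0,0,0],0],[[0.064,0,0.077],[0,0,0],0]]'
```

```text
time: 4.05
tool_pos: [640.6, 128.0, 62.7]
tcp_rot: [179.9, 40.0, 174.3]
ft_force: [0.5, -0.2, 0.7]
finger_gap: -0.2
time: 4.25
tool_pos: [640.8, 128.1, 61.9]
tcp_rot: [179.9, 40.0, 174.3]
ft_force: [0.1, -0.1, 1.4]
finger_gap: -0.3
```

```bash
python3 -m inch '[[[0.032,0,0.039],[0,0,0],0],[[0.032,0,0.039],[0,0,0],0]]'; python3 -m inch '[[[0.032,0,0.039],[0,0,0],0],[[0.032,0,0.039],[0,0,0],0]]'
```

```text
time: 4.45
tool_pos: [640.8, 128.1, 61.4]
tcp_rot: [179.9, 40.0, 174.3]
ft_force: [0.9, 0.3, 0.5]
finger_gap: -0.0
time: 4.65
tool_pos: [640.7, 128.0, 60.8]
tcp_rot: [179.9, 40.0, 174.3]
ft_force: [1.0, 0.1, 1.2]
finger_gap: 0.0
```

```bash
python3 - <<'E'
from h import *
im=viewer.snapshot('wrist');cv2.imwrite('pics/w4.png',im[:,:,::-1]); crop(im,260,180,400,290,5,'pics/w4c.png')
E
python3 -m inch '[[[0.032,0,0.039],[0,0,0],0],[[0.032,0,0.039],[0,0,0],0]]'; python3 -m inch '[[[0.032,0,0.039],[0,0,0],0],[[0.032,0,0.039],[0,0,0],0]]'
```

```text
time: 4.9
tool_pos: [640.7, 128.0, 60.3]
tcp_rot: [179.9, 40.0, 174.3]
ft_force: [0.9, 0.2, 1.0]
finger_gap: 0.1
time: 5.1
tool_pos: [640.9, 128.0, 60.1]
tcp_rot: [179.9, 40.0, 174.3]
ft_force: [-0.8, 0.9, 3.4]
finger_gap: -0.2
```

View pics/w4c.png

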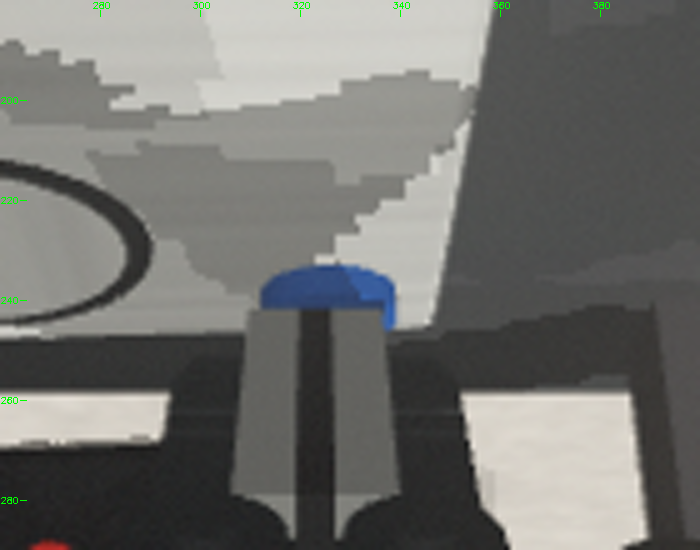

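```bash
python3 -m inch '[[[0.048,0,0.058],[0,0,0],0],[[0.048,0,0.058],[0,0,0],0],[[0.048,0,0.058],[0,0,0],0]]'
python3 - <<'E'
from h import *
print(telemetry.sense()['ft_force'])
im=viewer.snapshot('wrist');cv2.imwrite('pics/w5.png',im[:,:,::-1]); crop(im,160,100,400,290,3,'pics/w5c.png')
im=viewer.snapshot('side');cv2.imwrite('pics/side5.png',im[:,:,::-1]); print(telemetry.sense()['ft_force'])
E
```

```text
time: 5.4
tool_pos: [641.1, 128.1, 59.9]
tcp_rot: [179.9, 40.1, 174.3]
ft_force: [-5.7, -1.0, 9.0]
finger_gap: -0.1
[-5.73774433 -1.02957123  8.99220213]
[-5.76110297 -0.18863362  9.11918546]
```

View pics/w5c.png

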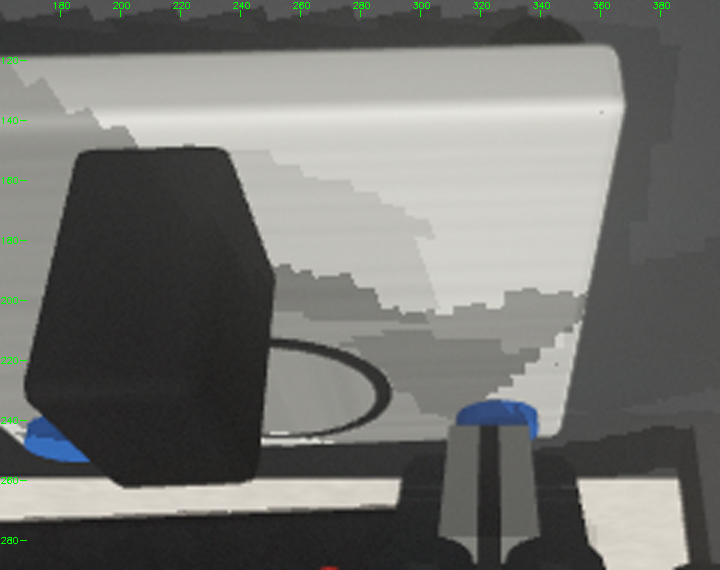

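LL pressed (9 N). It gave about 2.5 mm at only ~1 N before going firm, so it looks like the rocker. Next dot.

```bash
python3 -m inch '[[[-0.3,0,-0.36],[0,0,0],0],[[-0.45,0,-0.54],[0,0,0],0],[[-0.45,-2.5,-0.54],[0,0,0],0],[[-0.45,-5,-0.54],[0,0,0],0],[[-0.45,-7.15,-0.54],[0,0,0],0],[[-0.45,-7.15,-0.54],[0,0,0],0],[[-0.3,-7.15,-0.36],[0,0,0],0],[[-0.26,-7.15,-0.31],[0,0,0],0],[[-0.26,-7.15,-0.31],[0,0,0],0]]'
python3 - <<'E'
from h import *
im=viewer.snapshot('wrist');cv2.imwrite('pics/w6.png',im[:,:,::-1]); crop(im,230,140,400,290,4,'pics/w6c.png')
E
```

```text
time: 6.4
tool_pos: [633.7, 57.6, 62.7]
tcp_rot: [179.9, 40.0, 174.4]
ft_force: [-0.3, 0.3, 0.2]
finger_gap: -0.2
```

View pics/w6c.png

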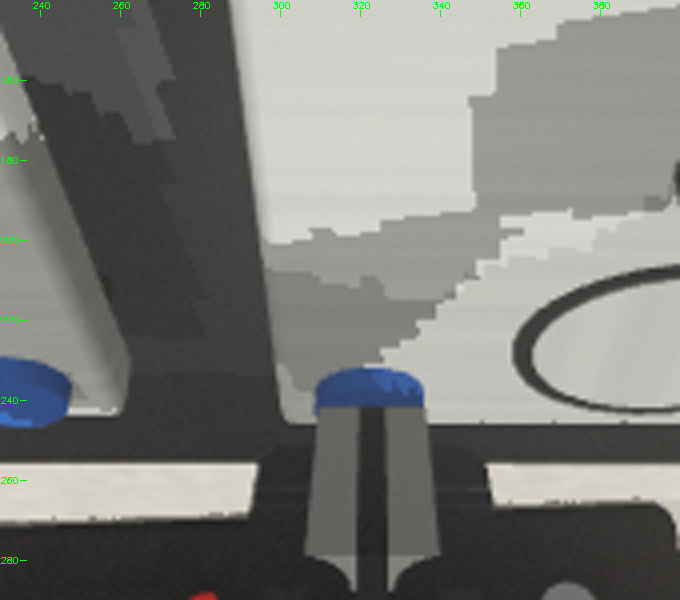

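Centred on the dot at (322,237), tip edge at row 242. Pressing in 0.5 mm steps.

```bash
for k in 1; do python3 -m inch '[[[0.032,0,0.039],[0,0,0],0],[[0.032,0,0.039],[0,0,0],0]]'; python3 -m inch '[[[0.032,0,0.039],[0,0,0],0],[[0.032,0,0.039],[0,0,0],0]]';python3 -m inch '[[[0.032,0,0.039],[0,0,0],0],[[0.032,0,0.039],[0,0,0],0]]'; done | grep -E "tool_pos|ft_"
```

```text
tool_pos: [633.8, 57.4, 62.6]
ft_force: [-0.4, 0.6, 2.1]
tool_pos: [634.1, 57.3, 62.4]
ft_force: [-3.0, 2.5, 4.8]
tool_pos: [634.4, 57.3, 62.4]
ft_force: [-4.3, 2.9, 7.5]
```

```bash
python3 -m inch '[[[-0.3,0,-0.36],[0,0,0],0],[[-0.3,-1,-0.5],[0,0,0],0],[[-0.25,-3,-0.6],[0,0,0],0],[[-0.2,-4.45,-0.62],[0,0,0],0],[[-0.2,-4.45,-0.62],[0,0,0],0],[[0.06,-4.45,-0.32],[0,0,0],0],[[0.06,-4.45,-0.32],[0,0,0],0]]'
python3 - <<'E'
from h import *
im=viewer.snapshot('wrist');cv2.imwrite('pics/w7.png',im[:,:,::-1]); crop(im,230,140,400,290,4,'pics/w7c.png')
E
```

```text
time: 7.75
tool_pos: [626.5, 13.0, 62.7]
tcp_rot: [179.9, 39.9, 174.3]
ft_force: [-0.1, 0.3, -0.1]
finger_gap: -0.3
```

View pics/w7c.png

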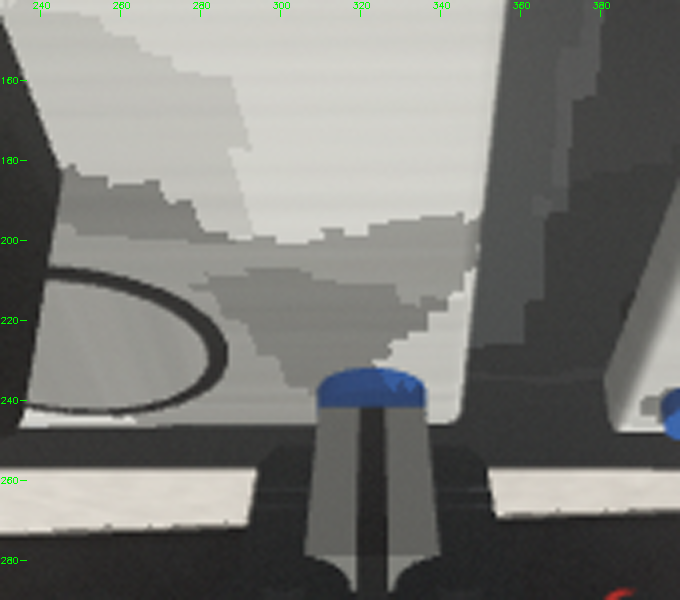

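Again centred on the dot at (322,237). Pressing.

```bash
for k in 1; do python3 -m inch '[[[0.032,0,0.039],[0,0,0],0],[[0.032,0,0.039],[0,0,0],0]]'; python3 -m inch '[[[0.032,0,0.039],[0,0,0],0],[[0.032,0,0.039],[0,0,0],0]]';python3 -m inch '[[[0.032,0,0.039],[0,0,0],0],[[0.032,0,0.039],[0,0,0],0]]'; done | grep -E "tool_pos|ft_"
```

```text
tool_pos: [626.8, 13.3, 62.7]
ft_force: [0.4, -0.1, -0.1]
tool_pos: [627.1, 13.1, 62.6]
ft_force: [0.3, 1.0, 1.1]
tool_pos: [627.3, 12.9, 62.5]
ft_force: [-3.3, 3.0, 4.1]
```

```bash
python3 -m inch '[[[0.032,0,0.039],[0,0,0],0],[[0.032,0,0.039],[0,0,0],0]]' | grep ft_
python3 -m inch '[[[-0.3,0,-0.36],[0,0,0],0],[[-0.45,-1,-0.54],[0,0,0],0],[[-0.45,-3,-0.54],[0,0,0],0],[[-0.45,-6,-0.54],[0,0,0],0],[[-0.45,-7.25,-0.54],[0,0,0],0],[[-0.45,-7.25,-0.54],[0,0,0],0],[[-0.19,-7.25,-0.23],[0,0,0],0],[[-0.19,-7.25,-0.23],[0,0,0],0]]'
python3 - <<'E'
from h import *
im=viewer.snapshot('wrist');cv2.imwrite('pics/w8.png',im[:,:,::-1]); crop(im,230,140,400,290,4,'pics/w8c.png')
E
```

```text
ft_force: [-5.4, 1.2, 8.0]
time: 9.4
tool_pos: [619.3, -58.7, 63.3]
tcp_rot: [179.9, 39.9, 174.3]
ft_force: [-0.1, -0.4, -0.7]
finger_gap: 0.0
```

View pics/w8c.png

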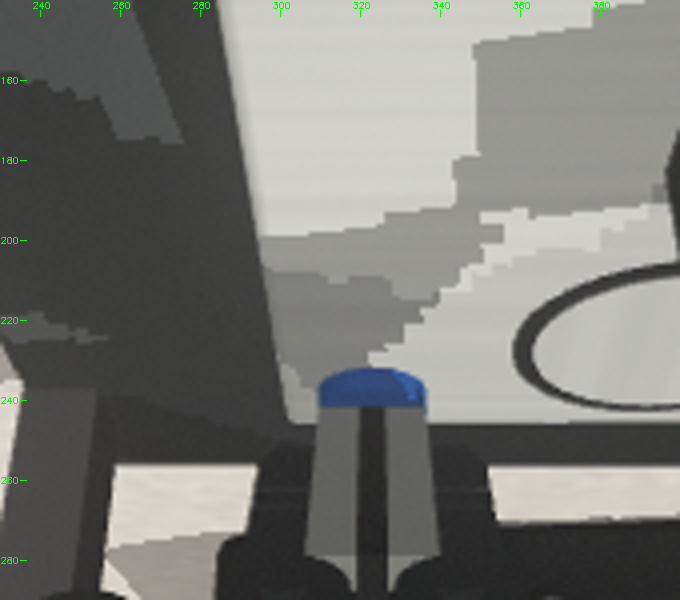

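Tip centred on the last dot at (322,237). Pressing.

```bash
for k in 1; do python3 -m inch '[[[0.032,0,0.039],[0,0,0],0],[[0.064,0,0.077],[0,0,0],0],[[0.064,0,0.077],[0,0,0],0]]'; python3 -m inch '[[[0.032,0,0.039],[0,0,0],0],[[0.032,0,0.039],[0,0,0],0]]';python3 -m inch '[[[0.032,0,0.039],[0,0,0],0],[[0.032,0,0.039],[0,0,0],0]]'; done | grep -E "tool_pos|ft_"
```

```text
tool_pos: [619.8, -59.0, 63.1]
ft_force: [0.1, 0.7, 0.1]
tool_pos: [619.8, -59.3, 62.7]
ft_force: [0.6, 0.7, -0.6]
tool_pos: [620.0, -59.4, 62.5]
ft_force: [-0.9, 1.0, 3.6]
```

```bash
python3 -m inch '[[[0.032,0,0.039],[0,0,0],0],[[0.032,0,0.039],[0,0,0],0],[[0.032,0,0.039],[0,0,0],0]]'
python3 -m inch '[[[-0.3,0,-0.36],[0,0,0],0],[[-0.3,0,-3],[0,0,0],0],[[-0.3,0,-7],[0,0,0],0],[[-0.3,0,-12],[0,0,0],0],[[-0.3,0,-12],[0,0,0],0],[[-0.3,0,-12],[0,0,0],0]]'
python3 - <<'E'
from h import *
np.set_printoptions(precision=1,suppress=True)
st=telemetry.sense()
im=viewer.snapshot('wrist');cv2.imwrite('pics/w9.png',im[:,:,::-1])
im=im.copy(); crop(im,160,80,460,300,2,'pics/w9c.png')
for n in('side','scene'):
    im=viewer.snapshot(n);cv2.imwrite(f'pics/{n}9.png',im[:,:,::-1])
    if n=='side': crop(im,280,130,410,265,4,'pics/d9.png')
print(st['tool_pos'])
E
```

```text
time: 10.45
tool_pos: [620.3, -59.5, 62.4]
tcp_rot: [179.9, 40.1, 174.3]
ft_force: [-4.5, 1.1, 6.1]
finger_gap: -0.3
time: 11.05
tool_pos: [546.1, -52.7, 158.9]
tcp_rot: [179.9, 40.3, 174.3]
ft_force: [1.1, 0.3, -0.4]
finger_gap: -0.1
[546.1 -52.7 158.9]
```

View pics/w9.png

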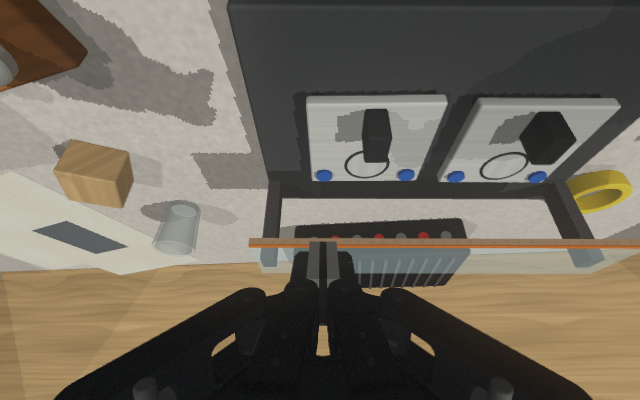

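View pics/d9.png

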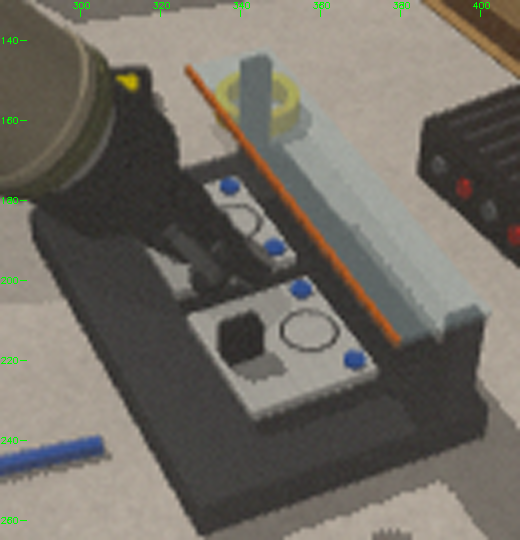

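Wrist and side views: both carriers are still in place, right handle at wrist (376,135). LR, RL and RR all went firm at TCP z ≈ 62.5, while LL only went firm at 60.1 after a soft 2.5 mm. So the left carrier rocks and the right one is steady. Next I'll hover over the right handle.

Run:
```python
from h import *
delta([560,-15.2,125],Rt(PSI,0))
```

```text
shift cm [1.02 3.83 2.98] rot [ 0.002  0.697 -0.001] deg 39.9 dist mm 50
```

```bash
python3 -m inch '[[[0.2,0.8,0.6],[0,0.14,0],0.6],[[0.4,1.5,1.2],[0,0.28,0],0.6],[[0.6,2.3,1.8],[0,0.42,0],0.6],[[0.8,3.1,2.4],[0,0.56,0],0.6],[[1.02,3.83,2.98],[0,0.697,0],0.6],[[1.02,3.83,2.98],[0,0.697,0],0.6],[[1.02,3.83,2.98],[0,0.697,0],0.6]]'
python3 - <<'E'
from h import *
st=telemetry.sense()
im=viewer.snapshot('wrist');cv2.imwrite('pics/w10.png',im[:,:,::-1])
f=np.array([np.cos(np.radians(PSI)),np.sin(np.radians(PSI)),0]);l=np.array([-f[1],f[0],0]); c=np.array([563.6,-15.5,74])
print(st['tool_pos'],proj([c,c+13*f,c-13*f,c+8*l,c-8*l],'wrist',st).round(1))
E
```

```text
time: 11.9
tool_pos: [559.6, -14.9, 122.2]
tcp_rot: [179.9, -0.2, 174.4]
ft_force: [-0.4, 0.3, 0.2]
finger_gap: 50.9
[559.61425665 -14.94385396 122.21080533] [[321.8 237.1]
 [321.8 255.5]
 [321.8 217.9]
 [334.4 237.1]
 [309.2 237.1]]
```

View pics/w10.png

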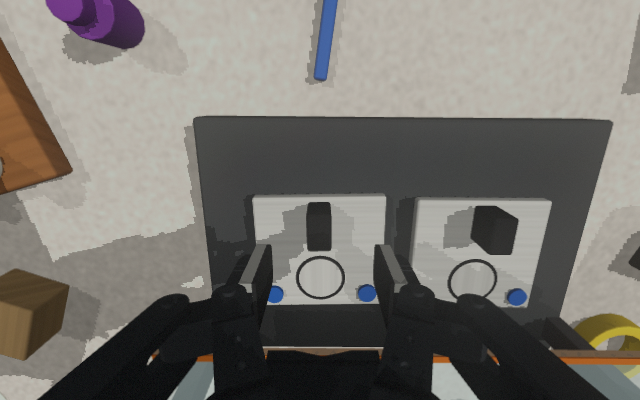

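Wrist: the right handle spans columns 307–331 and its top back edge is at row 250. That puts it about 3 mm nearer and 2 mm to the right of my estimate. Descending onto it.

```bash
python3 -m inch '[[[0,-0.19,2],[0,0,0],0.55],[[0,-0.19,4],[0,0,0],0.55],[[0,-0.19,5.5],[0,0,0],0.5],[[0,-0.19,6.2],[0,0,0],0.5],[[0,-0.19,6.2],[0,0,0],0.5]]'
python3 - <<'E'
from h import *
im=viewer.snapshot('wrist');cv2.imwrite('pics/w11.png',im[:,:,::-1])
E
```

```text
time: 12.45
tool_pos: [559.3, -17.0, 63.9]
tcp_rot: [179.9, 0.1, 174.4]
ft_force: [0.5, 0.8, -0.0]
finger_gap: 43.0
```

View pics/w11.png

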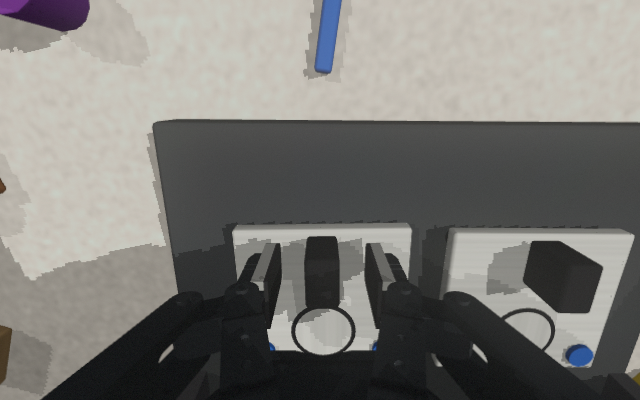

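```bash
python3 -m inch '[[[0,0,0.3],[0,0,0],0.4],[[0,0,0.3],[0,0,0],0.15],[[0,0,0.3],[0,0,0],0.0],[[0,0,0.3],[0,0,0],0.0],[[0,0,0.3],[0,0,0],0.0],[[0,0,0.3],[0,0,0],0.0],[[0,0,0.3],[0,0,0],0.0]]' 70
```

```text
time: 13.2
tool_pos: [560.8, -17.0, 62.1]
tcp_rot: [179.9, 0.1, 174.4]
ft_force: [-1.3, 0.4, 5.1]
finger_gap: 14.4
```

```bash
python3 -m inch '[[[0.5,0,-0.05],[0,0,0],0],[[1.3,0,-0.1],[0,0,0],0],[[2.2,0,-0.1],[0,0,0],0],[[3.1,0,-0.1],[0,0,0],0],[[4.0,0,-0.1],[0,0,0],0],[[4.5,0,-0.1],[0,0,0],0],[[4.5,0,-0.1],[0,0,0],0]]'
python3 - <<'E'
from h import *
st=telemetry.sense()
im=viewer.snapshot('wrist');cv2.imwrite('pics/w12.png',im[:,:,::-1])
im=viewer.snapshot('side');crop(im,280,130,410,265,4,'pics/d12.png')
E
```

```text
time: 13.9
tool_pos: [514.1, -12.4, 62.1]
tcp_rot: [179.9, -0.0, 174.4]
ft_force: [-4.6, 0.5, 4.5]
finger_gap: 14.5
```

View pics/d12.png

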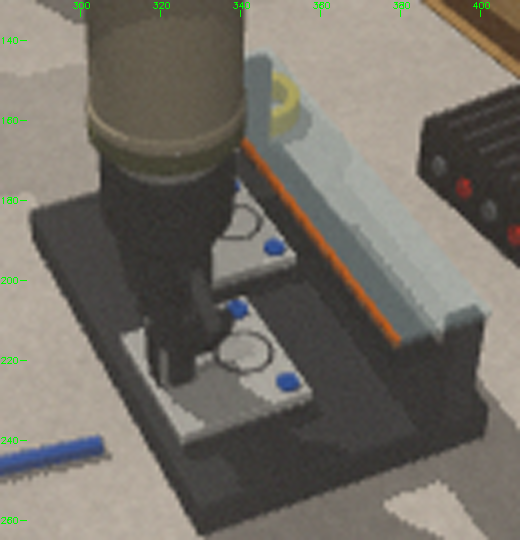

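View pics/w12.png

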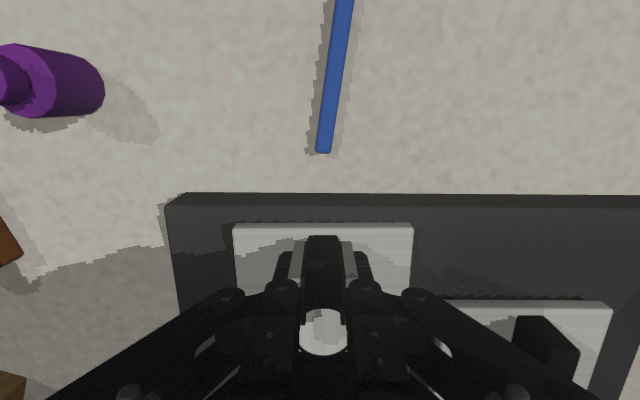

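Side view: the carrier is clear of the lip and held by the handle, and the left carrier is undisturbed. I'll lift and look at the stage on the way.

```bash
python3 -m inch '[[[0,0,-1],[0,0,0],0],[[0,0,-3.5],[0,0,0],0],[[0,0,-7],[0,0,0],0],[[1,3,-10],[0,0,0],0],[[2,7,-10.3],[0,0,0],0],[[3,11,-10.3],[0,0,0],0],[[3.36,15,-10.3],[0,0,0],0],[[3.36,18,-10.3],[0,0,0],0],[[3.36,20,-10.3],[0,0,0],0],[[3.36,20,-10.3],[0,0,0],0],[[3.36,20,-10.3],[0,0,0],0]]'
python3 - <<'E'
from h import *
st=telemetry.sense()
im=viewer.snapshot('wrist');cv2.imwrite('pics/w13.png',im[:,:,::-1])
print(st['tool_pos'],st['tcp_rot']); np.save('st13.npy',np.r_[st['tool_pos'],st['tcp_rot']])
E
```

```text
time: 15.1
tool_pos: [501.2, 189.7, 165.3]
tcp_rot: [179.9, 0.0, 174.5]
ft_force: [-0.0, -0.2, -3.2]
finger_gap: 14.6
[501.20495428 189.67267752 165.33926888] [1.79929365e+02 3.04960735e-02 1.74473937e+02]
```

View pics/w13.png

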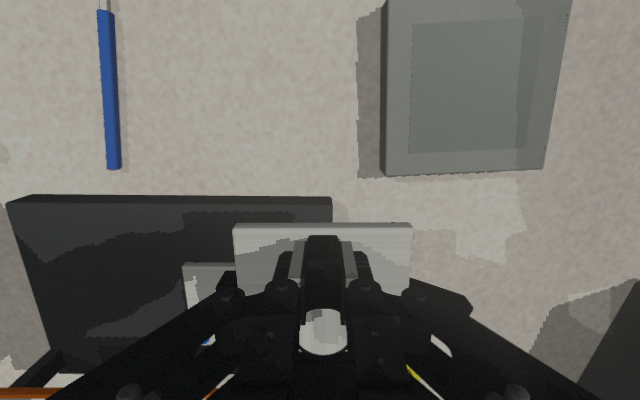

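Run:
```python
from h import *
np.set_printoptions(precision=1,suppress=True)
im=cv2.imread('pics/w13.png')[:,:,::-1];crop(im,340,0,600,200,3,'pics/w13c.png')
a=np.load('st13.npy');st=dict(tool_pos=a[:3],tcp_rot=a[3:])
print(onz([(386,175),(545,168)],30,'wrist',st))
# inner squares in scene and side
print(onz([(425.5,226.5),(459,241),(443,267),(410,250)],30,'scene'))
print(onz([(231.5,183),(222,166),(253.5,156),(264,173.5)],30,'side'))
```

```text
[[491.  247.5  30. ]
 [498.3 386.6  30. ]]
[[376.8 275.6  30. ]
 [376.  373.5  30. ]
 [479.9 366.8  30. ]
 [474.9 271.1  30. ]]
[[377.7 273.1  30. ]
 [380.4 363.2  30. ]
 [481.5 363.2  30. ]
 [475.4 266.9  30. ]]
```

View pics/w13c.png

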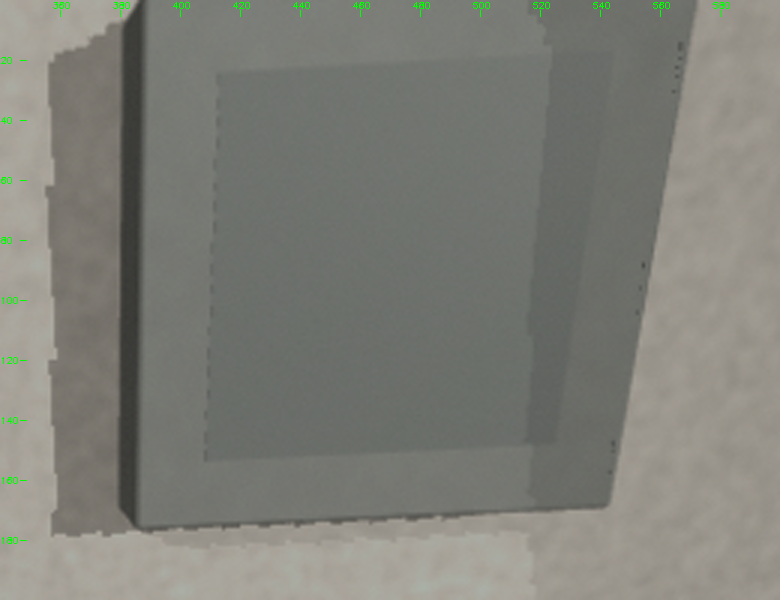

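The stage's dark inset square has wrist corners (412,24), (545,16.5), (526,147), (408,153).

Run:
```python
from h import *
np.set_printoptions(precision=2,suppress=True)
a=np.load('st13.npy');st=dict(tool_pos=a[:3],tcp_rot=a[3:])
c=onz([(412,24),(545,16.5),(526,147),(408,153)],30,'wrist',st);print(c,c.mean(0))
d=c-c.mean(0); e=(c[3]+c[2]-c[0]-c[1])[:2]; print('yaw',np.degrees(np.arctan2(e[1],e[0])))
f=np.array([np.cos(np.radians(PSI)),np.sin(np.radians(PSI))])
Y=-3.0; f2=np.array([np.cos(np.radians(Y)),np.sin(np.radians(Y))])
ctr=np.array([429,319.]); P=ctr-28.5*f2; print(P); delta([*P,100],Rt(Y,0),st)
```

```text
[[373.96 271.49  30.  ]
 [378.94 372.28  30.  ]
 [478.02 368.18  30.  ]
 [473.29 267.17  30.  ]] [426.05 319.78  30.  ]
yaw -2.431645199346695
[400.54 320.49]
shift cm [11.28 12.04  6.54] rot [ 0.    0.   -0.04] deg 2.5 dist mm 178
```

```bash
python3 -m inch '[[[3.5,4,2],[0,0,-0.01],0],[[7.5,8,3],[0,0,-0.03],0],[[10,10.5,5],[0,0,-0.045],0],[[11.5,12.05,6.5],[0,0,-0.045],0],[[11.5,12.05,7.5],[0,0,-0.045],0],[[11.5,12.05,8.5],[0,0,-0.045],0],[[11.5,12.05,9.2],[0,0,-0.045],0],[[11.5,12.05,9.2],[0,0,-0.045],0],[[11.5,12.05,9.2],[0,0,-0.045],0]]'
python3 - <<'E'
from h import *
st=telemetry.sense()
im=viewer.snapshot('wrist');cv2.imwrite('pics/w14.png',im[:,:,::-1])
im=viewer.snapshot('scene');crop(im,380,160,490,290,4,'pics/s14.png')
im=viewer.snapshot('side');crop(im,190,100,300,210,4,'pics/d14.png')
E
```

```text
time: 16.05
tool_pos: [399.7, 320.2, 73.9]
tcp_rot: [179.9, 0.1, 176.9]
ft_force: [0.1, 0.3, -2.9]
finger_gap: 14.7
```

View pics/w14.png

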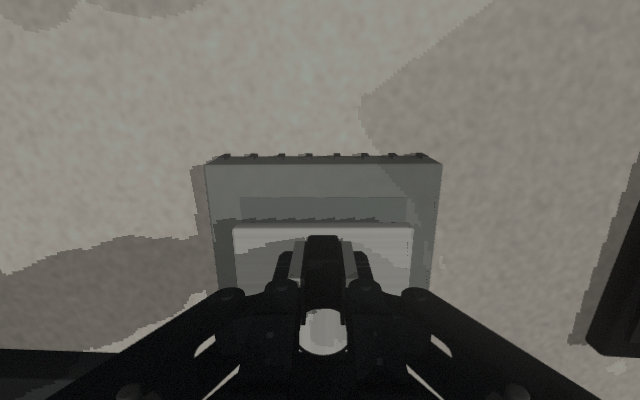

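View pics/s14.png

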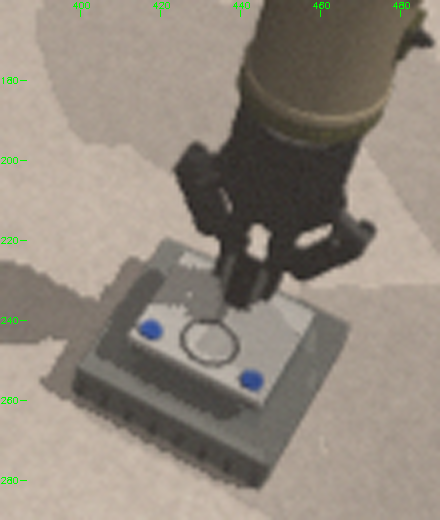

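View pics/d14.png

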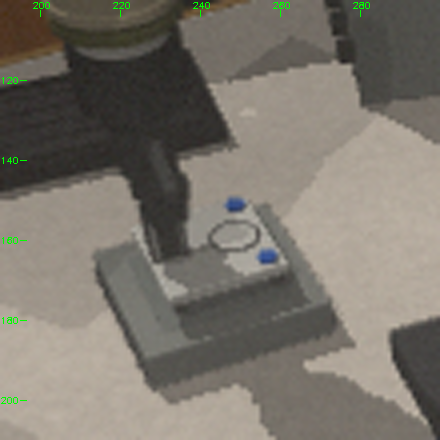

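Wrist: carrier front edge spans columns 233–414 and the stage 205–442, both centred at 323.5, so it is centred laterally. Lowering.

```bash
python3 -m inch '[[[0,0,0.5],[0,0,0],0],[[0,0,0.9],[0,0,0],0],[[0,0,1.1],[0,0,0],0],[[0,0,1.15],[0,0,0],0],[[0,0,1.15],[0,0,0],0]]';python3 -m inch '[[[0,0,0.05],[0,0,0],0],[[0,0,0.1],[0,0,0],0],[[0,0,0.1],[0,0,0],0]]'
```

```text
time: 16.7
tool_pos: [398.8, 320.9, 62.2]
tcp_rot: [179.9, 0.1, 177.0]
ft_force: [-0.9, -0.9, -1.4]
finger_gap: 14.7
time: 17.0
tool_pos: [398.8, 320.9, 62.1]
tcp_rot: [179.9, 0.1, 177.0]
ft_force: [-6.7, -3.6, 10.4]
finger_gap: 14.6
```

Firmly seated at TCP z = 62.1, the same as on the slab. Releasing and lifting.

```bash
python3 -m inch '[[[0,0,-0.1],[0,0,0],0.15],[[0,0,-0.1],[0,0,0],0.35],[[0,0,-0.1],[0,0,0],0.5],[[0,0,-0.1],[0,0,0],0.5],[[0,0,-0.1],[0,0,0],0.5],[[0,0,-2],[0,0,0],0.5],[[0,0,-5],[0,0,0],0.5],[[0,0,-9],[0,0,0],0.5],[[0,0,-13],[0,0,0],0.5],[[0,0,-13],[0,0,0],0.5]]'
python3 - <<'E'
from h import *
np.set_printoptions(precision=2,suppress=True)
st=telemetry.sense();np.save('st15.npy',np.r_[st['tool_pos'],st['tcp_rot']])
im=viewer.snapshot('wrist');cv2.imwrite('pics/w15.png',im[:,:,::-1]);crop(im,200,130,450,330,3,'pics/w15c.png')
E
```

```text
time: 18.0
tool_pos: [401.8, 322.8, 198.2]
tcp_rot: [179.5, 0.6, 177.0]
ft_force: [0.1, 0.3, 0.9]
finger_gap: 42.7
```

View pics/w15c.png

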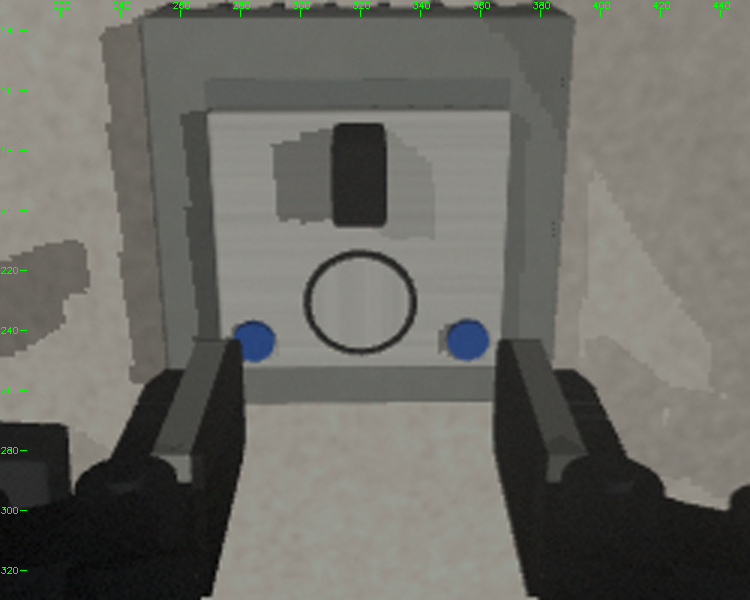

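Run:
```python
from h import *
np.set_printoptions(precision=1,suppress=True)
a=np.load('st15.npy');st=dict(tool_pos=a[:3],tcp_rot=a[3:])
c=onz([(269,167),(370,167),(366.5,252),(274,252)],46,'wrist',st);print('carrier',c,c.mean(0))
s=onz([(248,136),(391,136),(383,264),(256.5,264)],30,'wrist',st);print('stage',s,s.mean(0))
print('ring',onz([(320.3,230.5)],46,'wrist',st))
print(viewer and telemetry.sense()['tool_pos'])
# brass estimate and move
Y=-3
delta([428,-306,170],Rt(Y,0))
```

```text
carrier [[381.1 275.3  46. ]
 [386.3 369.5  46. ]
 [474.8 365.5  46. ]
 [469.4 271.   46. ]] [427.9 320.3  46. ]
stage [[353.4 255.7  30. ]
 [360.7 392.2  30. ]
 [499.2 385.7  30. ]
 [491.2 247.3  30. ]] [426.1 320.2  30. ]
ring [[448.2 319.5  46. ]]
[400.7 322.  195.1]
shift cm [ -6.  -62.6   2.2] rot [ 0.  0. -0.] deg 0.5 dist mm 629
```

Carrier centre (427.9,320.3) against stage centre (426.1,320.2): centred and square. Now to the brass mass.

```bash
python3 -m inch '[[[-3,-6,0],[0,0,0],0.6],[[-6,-62.6,0],[0,0,0],0.6],[[-6,-62.6,0],[0,0,0],0.6],[[-6,-62.6,0],[0,0,0],0.6],[[-6,-62.6,0],[0,0,0],0.6],[[-6,-62.6,0],[0,0,0],0.6],[[-6,-62.6,0],[0,0,0],0.6],[[-6,-62.6,0],[0,0,0],0.6],[[-6,-62.6,0],[0,0,0],0.6],[[-6,-62.6,0],[0,0,0],0.6],[[-6,-62.6,0],[0,0,0],0.6],[[-6,-62.6,0],[0,0,0],0.6],[[-6,-62.6,0],[0,0,0],0.6],[[-6,-62.6,0],[0,0,0],0.6],[[-6,-62.6,0],[0,0,0],0.6],[[-6,-62.6,0],[0,0,0],0.6],[[-6,-62.6,0],[0,0,0],0.6],[[-6,-62.6,0],[0,0,0],0.6],[[-6,-62.6,0],[0,0,0],0.6],[[-6,-62.6,0],[0,0,0],0.6]]'
python3 - <<'E'
from h import *
np.set_printoptions(precision=2,suppress=True)
st=telemetry.sense();np.save('st16.npy',np.r_[st['tool_pos'],st['tcp_rot']])
im=viewer.snapshot('wrist');cv2.imwrite('pics/w16.png',im[:,:,::-1]);
print(proj([[429,-306,74],[429,-306,20]],'wrist',st))
E
```

```text
time: 20.05
tool_pos: [425.8, -307.3, 190.3]
tcp_rot: [179.9, 0.1, 177.0]
ft_force: [0.8, -0.7, 0.7]
finger_gap: 51.4
[[323.75 201.84]
 [323.5  185.16]]
```

View pics/w16.png

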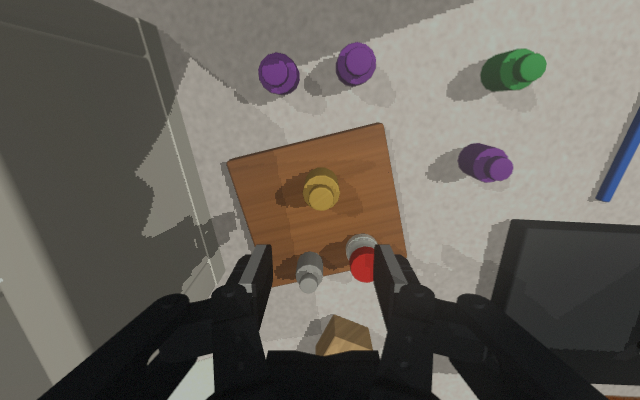

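Run:
```python
from h import *
np.set_printoptions(precision=1,suppress=True)
a=np.load('st16.npy');st=dict(tool_pos=a[:3],tcp_rot=a[3:])
im=cv2.imread('pics/w16.png')[:,:,::-1];crop(im,270,150,390,300,4,'pics/w16c.png')
print('knob',onz([(321,198)],74,'wrist',st),'jar',onz([(368,264)],65,'wrist',st),'grey',onz([(308,283)],66,'wrist',st))
```

```text
knob [[ 425.5 -308.1   74. ]] jar [[ 495.3 -267.9   65. ]] grey [[ 512.1 -325.3   66. ]]
```

View pics/w16c.png

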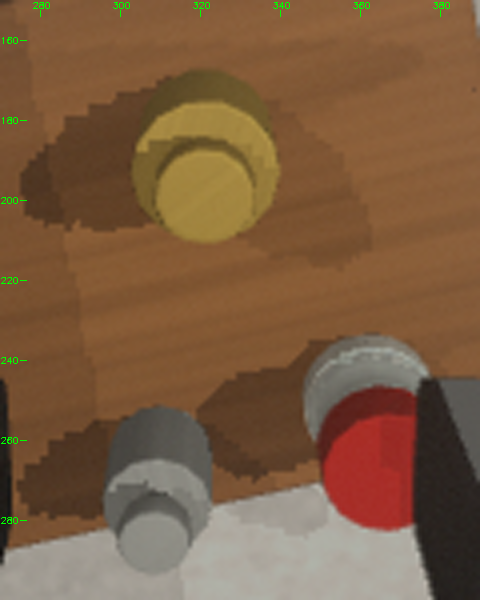

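Close crop: the gold-coloured mass on the near half of the board has its knob at (321,199), giving (426,-308). The grey mass (308,283) and jar (368,264) are ≥70 mm away in x. The tool is already centred over it, so descend.

```bash
python3 -m inch '[[[0,-0.07,4],[0,0,0],0.65],[[0,-0.07,8],[0,0,0],0.65],[[0,-0.07,11.5],[0,0,0],0.65],[[0,-0.07,13.5],[0,0,0],0.65],[[0,-0.07,14.7],[0,0,0],0.65],[[0,-0.07,14.7],[0,0,0],0.65],[[0,-0.07,14.7],[0,0,0],0.65]]'
python3 - <<'E'
from h import *
im=viewer.snapshot('wrist');cv2.imwrite('pics/w17.png',im[:,:,::-1])
E
```

```text
time: 20.8
tool_pos: [426.4, -308.6, 44.1]
tcp_rot: [179.9, 0.1, 177.0]
ft_force: [-0.3, 0.1, 0.1]
finger_gap: 55.4
```

View pics/w17.png

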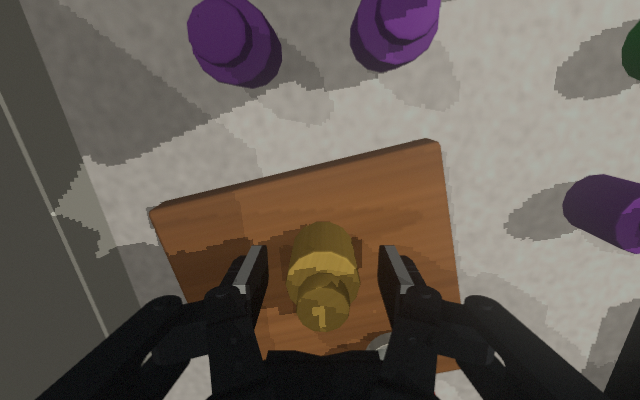

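```bash
python3 -m inch '[[[0,0,0.4],[0,0,0],0.6],[[0,0,0.7],[0,0,0],0.5],[[0,0,0.7],[0,0,0],0.3],[[0,0,0.7],[0,0,0],0.2],[[0,0,0.7],[0,0,0],0.2],[[0,0,0.7],[0,0,0],0.2],[[0,0,0.7],[0,0,0],0.2]]' 50; python3 -m inch '[[[0,0,-1],[0,0,0],0.2],[[0,0,-3],[0,0,0],0.2],[[0,0,-7],[0,0,0],0.2],[[0,0,-12],[0,0,0],0.2],[[0,0,-15],[0,0,0],0.2],[[0,0,-15],[0,0,0],0.2],[[0,0,-15],[0,0,0],0.2]]'
python3 - <<'E'
from h import *
st=telemetry.sense()
im=viewer.snapshot('wrist');cv2.imwrite('pics/w18.png',im[:,:,::-1])
im=viewer.snapshot('side');crop(im,260,200,440,390,4,'pics/d18.png')
delta([446,319.5,190],Rt(-3,0))
E
```

```text
time: 21.55
tool_pos: [426.0, -308.3, 36.4]
tcp_rot: [179.9, 0.1, 177.0]
ft_force: [-0.5, -1.7, 1.8]
finger_gap: 32.8
time: 22.25
tool_pos: [425.5, -308.1, 186.2]
tcp_rot: [179.9, 0.1, 177.0]
ft_force: [0.2, 0.9, -5.2]
finger_gap: 32.5
shift cm [ 1.14 62.7  -0.36] rot [ 0.004 -0.002 -0.   ] deg 0.3 dist mm 627
```

View pics/w18.png

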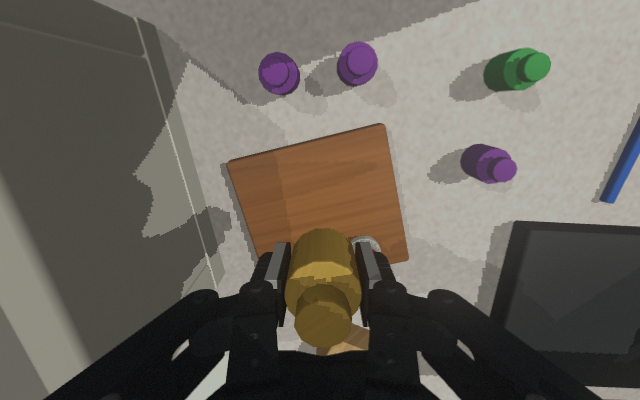

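The brass mass is held upright. Moving to the ring.

```bash
python3 -m inch '[[[1.2,6,0],[0,0,0],0.2],[[1.0,62.7,0],[0,0,0],0.2],[[1.0,62.7,0],[0,0,0],0.2],[[1.0,62.7,0],[0,0,0],0.2],[[1.0,62.7,0],[0,0,0],0.2],[[1.0,62.7,0],[0,0,0],0.2],[[1.0,62.7,0],[0,0,0],0.2],[[1.0,62.7,0],[0,0,0],0.2],[[1.0,62.7,0],[0,0,0],0.2],[[1.0,62.7,0],[0,0,0],0.2],[[1.0,62.7,0],[0,0,0],0.2],[[1.0,62.7,0],[0,0,0],0.2],[[1.0,62.7,0],[0,0,0],0.2],[[1.0,62.7,0],[0,0,0],0.2],[[1.0,62.7,0],[0,0,0],0.2],[[1.0,62.7,0],[0,0,0],0.2],[[1.0,62.7,0],[0,0,0],0.2],[[1.0,62.7,0],[0,0,0],0.2],[[1.0,62.7,0],[0,0,0],0.2],[[1.0,62.7,0],[0,0,0],0.2]]'
python3 - <<'E'
from h import *
np.set_printoptions(precision=2,suppress=True)
st=telemetry.sense()
im=viewer.snapshot('wrist');cv2.imwrite('pics/w19.png',im[:,:,::-1])
np.save('st19.npy',np.r_[st['tool_pos'],st['tcp_rot']])
f=np.array([np.cos(np.radians(-3)),np.sin(np.radians(-3)),0]);l=np.array([-f[1],f[0],0]);c=np.array([427.4,319.5,46])
print(st['tool_pos'],proj([c+20*f,c-45*f+48*l,c-45*f-48*l,c+[0,0,28]-16*f,c+36*f+36*l],'wrist',st))
E
```

```text
time: 24.35
tool_pos: [448.8, 318.0, 187.4]
tcp_rot: [179.9, 0.1, 176.9]
ft_force: [-0.7, 0.2, -3.5]
finger_gap: 32.6
[448.77 317.96 187.35] [[322.44 188.61]
 [378.48 115.26]
 [266.12 115.45]
 [322.4  154.64]
 [361.   205.02]]
```

View pics/w19.png

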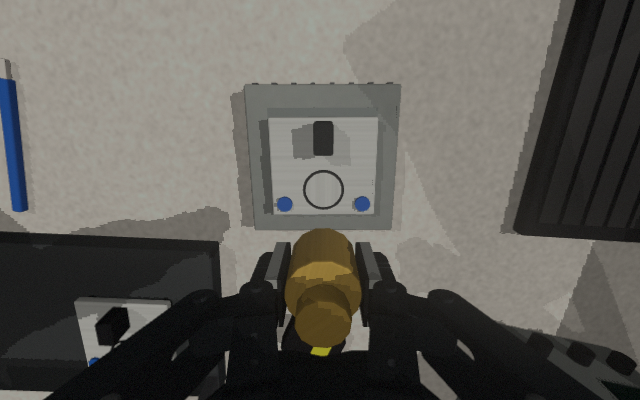

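The ring's centre is at (323.5,189.5), about 1.4 mm left of the tool. Correcting and lowering to just above.

```bash
python3 -m inch '[[[0.06,0.14,2],[0,0,0],0.2],[[0.06,0.14,5],[0,0,0],0.2],[[0.06,0.14,8],[0,0,0],0.2],[[0.06,0.14,10.5],[0,0,0],0.2],[[0.06,0.14,11.7],[0,0,0],0.2],[[0.06,0.14,11.7],[0,0,0],0.2],[[0.06,0.14,11.7],[0,0,0],0.2]]'
python3 - <<'E'
from h import *
st=telemetry.sense();print(st['tool_pos'])
im=viewer.snapshot('scene');crop(im,390,180,480,290,5,'pics/s20.png')
im=viewer.snapshot('side');crop(im,190,110,290,210,5,'pics/d20.png')
im=viewer.snapshot('wrist');crop(im,220,140,430,350,3,'pics/w20.png')
E
```

```text
time: 25.1
tool_pos: [448.8, 320.3, 71.3]
tcp_rot: [179.9, 0.1, 177.0]
ft_force: [0.1, -0.1, -4.1]
finger_gap: 32.7
[448.84282473 320.30569713  71.25915652]
```

View pics/s20.png

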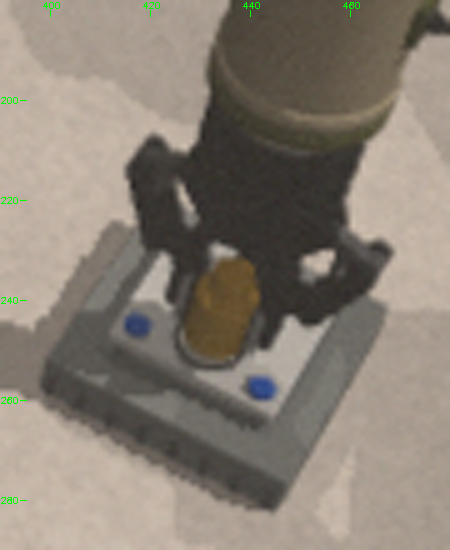

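View pics/d20.png

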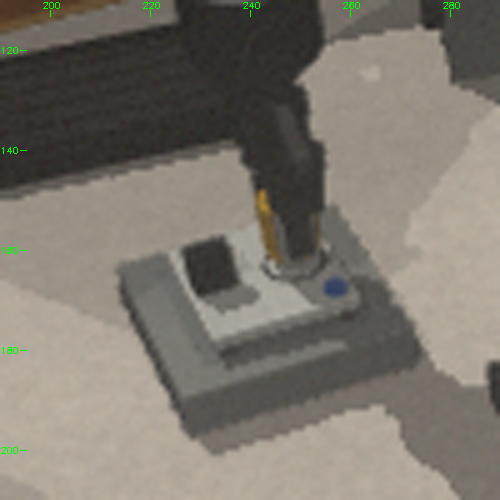

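View pics/w20.png

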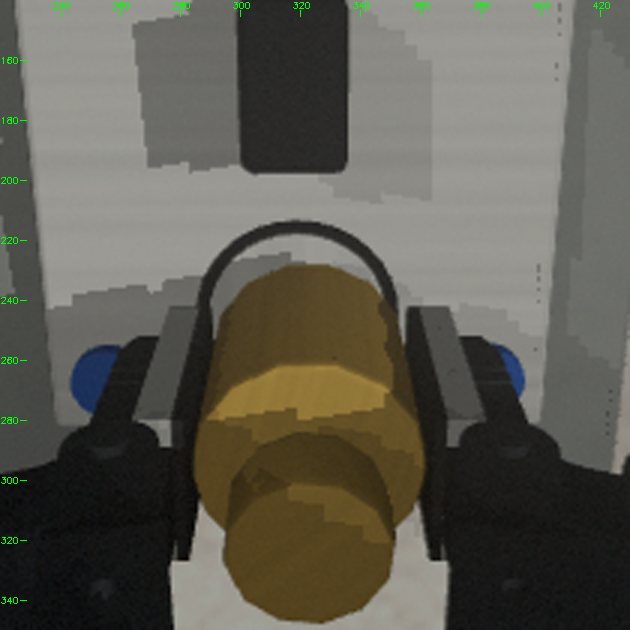

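```bash
python3 -m inch '[[[0,-0.08,0.4],[0,0,0],0.2],[[0,-0.08,0.7],[0,0,0],0.2],[[0,-0.08,0.83],[0,0,0],0.2],[[0,-0.08,0.85],[0,0,0],0.2],[[0,-0.08,0.85],[0,0,0],0.2]]'; python3 -m inch '[[[0,0,0.05],[0,0,0],0.2],[[0,0,0.05],[0,0,0],0.2]]'
```

```text
time: 25.75
tool_pos: [448.3, 319.2, 62.3]
tcp_rot: [179.9, 0.1, 177.0]
ft_force: [-4.1, -1.6, 5.4]
finger_gap: 32.8
time: 25.95
tool_pos: [448.3, 319.2, 62.3]
tcp_rot: [179.9, 0.1, 177.0]
ft_force: [-5.7, -3.8, 10.4]
finger_gap: 32.5
```

Seated. Relieve, open and lift.

```bash
python3 -m inch '[[[0,0,-0.1],[0,0,0],0.2],[[0,0,-0.1],[0,0,0],0.42],[[0,0,-0.1],[0,0,0],0.5],[[0,0,-0.1],[0,0,0],0.5],[[0,0,-0.1],[0,0,0],0.5],[[0,0,-1],[0,0,0],0.5],[[0,0,-3],[0,0,0],0.5],[[0,0,-6],[0,0,0],0.5],[[0,0,-10],[0,0,0],0.5],[[0,0,-14],[0,0,0],0.5],[[3,0,-14],[0,0,0],0.5],[[3,0,-14],[0,0,0],0.5],[[3,0,-14],[0,0,0],0.5],[[3,0,-14],[0,0,0],0.5]]'
python3 - <<'E'
from h import *
np.set_printoptions(precision=2,suppress=True)
st=telemetry.sense();print(st['tool_pos'],st['tcp_rot']);np.save('st21.npy',np.r_[st['tool_pos'],st['tcp_rot']])
im=viewer.snapshot('wrist');cv2.imwrite('pics/w21.png',im[:,:,::-1]);crop(im,220,140,430,350,3,'pics/w21c.png')
im=viewer.snapshot('scene');cv2.imwrite('pics/scene21.png',im[:,:,::-1]);crop(im,390,180,480,290,5,'pics/s21.png')
im=viewer.snapshot('side');cv2.imwrite('pics/side21.png',im[:,:,::-1]);crop(im,190,110,290,210,5,'pics/d21.png')
E
```

```text
time: 27.35
tool_pos: [418.2, 320.3, 200.8]
tcp_rot: [179.9, 0.1, 177.0]
ft_force: [0.1, -1.0, -0.2]
finger_gap: 42.8
[418.17 320.3  200.75] [179.93   0.05 176.99]
```

View pics/w21c.png

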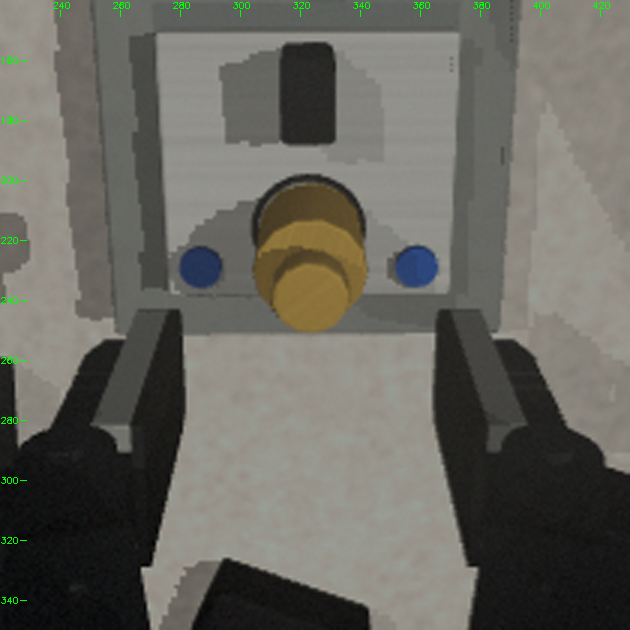

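View pics/s21.png

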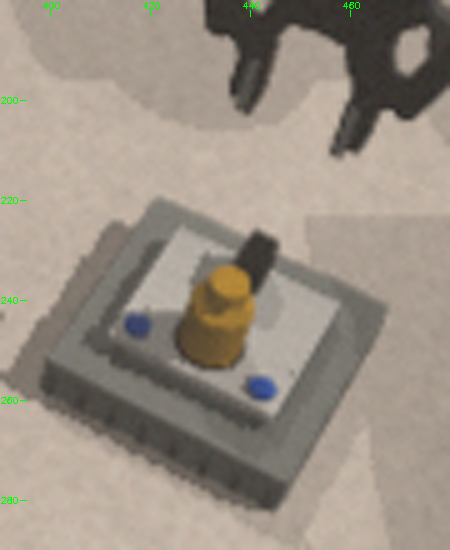

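View pics/side21.png

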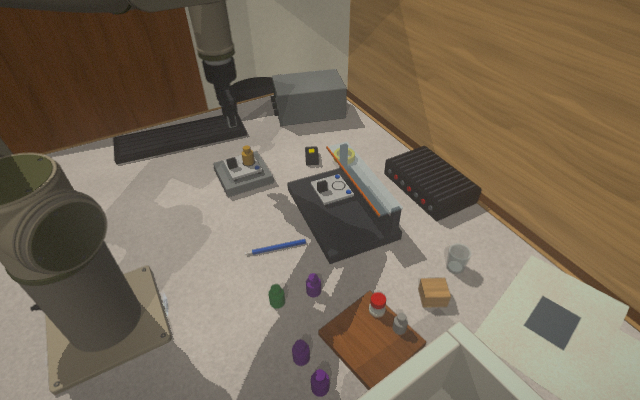

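The mass stands upright and concentric on the ring (base within the ring at wrist (323,215)). The carrier is level and centred on the stage, the left carrier is in place under the lip, the bystanders are unmoved and the gripper is clear. Handing in.

Run:
```python
from bench import r
print(r.hand_in())
```

```text
the job is handed in; nothing more can be done
None
```

I pressed the four dots left to right, moved the steady right-hand carrier to the stage and stood the brass mass on its ring, then handed the job in at about 27.5 s. The hand-in gave no verdict.

- **Dot presses:** they reached about 9, 7.5, 8 and 6 N in order. The first dot (left carrier, left) gave about 2.5 mm at roughly 1 N before going firm. The other three were firm at one common height. So the left carrier rocks, and I left it in place.
- **Placing:** I slid the right carrier about 45 mm forward from under the lip before lifting it. After setting it down, the wrist camera showed its centre about 2 mm from the stage centre, square to within a degree or so.
- **Last pictures:** the brass mass stands upright and, to the eye, concentric on the ring. The carrier looks level, the left carrier is still under the lip, the bystanders look unmoved and the gripper is clear.
- **Disagreement:** the fixed cameras and the wrist camera differed by about 3 mm. I went mostly by the wrist camera, and the contacts and placing agreed with it.

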